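# Lock the clamping ring of a bakery nut mill with its two-pin spanner

### The arm

A 7-joint arm with a two-finger parallel gripper is mounted at the origin on the work surface. World frame = base frame: x ahead of the robot, y to its left, z up, the work surface at z = 0. Lengths are in m, angles in rad, forces in N, time in s.
With the tool pointing down it reaches from about 0.4 to 0.85 m from the base axis. Payload 10.4 kg.
Tool frame: the origin (TCP) lies at the very end of the fingers, on their centre line; the grasp point (between the pads) lies 19 mm behind it (ctrl.hold_point_z is the z of the grasp point in the tool frame, in m); z points along the fingers, y is the line along which they close (so a half turn about z gives the same grasp; the last joint's range is limited). The gripper opens to 85 mm and grips with 20 to 120 N. Pads are 22 mm wide; open, the fingers measure 114 mm over their backs; the gripper's body (76 mm by 85 mm) begins 54 mm behind the grasp point. The pads swing forward as they close: fully open they stand 13 mm farther back than shut.
Start: joints at [-1.302, 0.332, -0.065, 1.46, 0.022, 1.35, -0.088], TCP at [0.18, 0.599, 0.199] pointing down, gripper open.
Joint ranges: [-2.6, 2.6], [-0.5, 2.12], [-1.47, 1.34], [0.16, 2.42], [-1.27, 4.41], [0.06, 2.06], [-2.6, 2.6]. Speed limits (rad/s): [2.22, 2.22, 2.79, 2.79, 3.14, 3.14, 3.14].

### API

Orientations are given as a unit quaternion [x, y, z, w].
In Python, from plant import ctrl gives the robot as it stands.
- The arm moves only by the tool arm_command, never from a script. Its argument "moves" is a list of rows, each a list of 6 numbers: the shift along the tool's x, y, z in m, then the turn, a rotation vector about the tool's x, y, z in degrees. In form: [[tx, ty, tz, wx, wy, wz], ...]. A call has 1 to 12 rows; each row shifts and turns the commanded pose from where the row before left it, along the tool's axes as they then stand; what a row does not reach is not made up. A row lasts 1/10 s, in which the tool goes at most 50 mm and 8.59 degrees, less where a joint would pass 70% of its speed; a pose out of reach is approached as far as the arm can. A call with a gripper value outside its range is refused whole. "fingers" is the gripper command: -1 is shut, 1 is fully open, values between are in proportion, set as the call begins (left out, the last holds). The fingers move at their own pace and stop on an object; "grip_force" is the grip in N (left out, the last holds). Time passes only in rows, so rows that do not move let the fingers close. It gives the time, the measured TCP pose, the force, the opening and the grip force at its end, in the units of the state.
- ctrl.read_state(): the state, without advancing time (a new reading comes with each control period).
- ctrl.snapshot(name): name is "scene" or "top" or "wrist"; returns the picture (400x640x3 uint8, red, green, blue); there is no depth.
- ctrl.camera_info(name): a dict with "fx", "fy", "cx", "cy" (pixels), "R" (3x3) and "t" (3): a world point X has camera coordinates R X + t. Camera axes: x right, y down, z forward; pixel columns grow to the right and rows downward; lengths in m; the calibration is good to about 2 mm. A picture is of the moment at which its call begins: read the wrist's pose just before it. camera_info takes no time and is no camera call; for the wrist camera it gives the pose at the moment of the call.
- ctrl.sign_off(): hands the job in; it is judged then, once.
The state is a dict: "time_s": time; "joint_positions": joint angles; "qd": joint speeds; "effort": joint torques, N m; "eef_pos": TCP position; "orientation": TCP orientation; "contact_force": force on the tool from outside, world axes, zero at the start; "ft_torque": the same for the moment, N m; "gripper_width": finger opening in m; "grip_force": force on a finger pad.
Only numpy, scipy, OpenCV 4.12 (cv2) and the standard library are available. Lean on these libraries where they do the work, as an engineer would, in place of code of your own. Each camera call takes 0.05 s, during which the arm holds its last target. There are 200 camera calls.

### The job

The nut mill has been cleaned and its clamping ring is only loosely on. Take the two-pin spanner from the tool rack, set both of its pins in holes of the ring, and turn the ring clockwise (seen from above) with it until it is fully home against its stop; then take the spanner off the mill and lay it flat on the bench. Leave the palette knife, the hopper, the bowl and the biscuit cutter where they are.

Things in the scene. Friction and masses are not known exactly. Their poses are not given: they have to be found in the camera images.
- spanner: two-pin face spanner, C-shaped grey steel fork, straight black handle, 200 mm long, about 0.3 kg. Origin: midway between the pins, on the fork face they stand on. +y = the way the pins point, z = line through both pins, -x = along the handle. Fork and neck: y -8 to 0 mm, fork radius 23 to 41 mm. Starts on edge in a slot of the rack (z up, pins sideways), handle to the robot
- spanner_handle (a point): point in the middle of the handle's section, 125 mm from the spanner's origin; axes as the spanner's. Handle: x -72 to -192 mm, 24 mm wide (along z), 16 mm thick (along y, from -12 to 4). Balance point about 95 mm from the origin. In the rack it is 60 mm above the bench. Laid down on its pins, the origin is 11 mm up and the handle droops 2 degrees to rest on its end
- pin_a (a point): centre of the tip of the spanner's pin at spanner z = +32 mm; axes as the spanner's. Each pin is 8 mm thick and 11 mm long, its last 3 mm tapered to 5 mm
- pin_b (a point): centre of the tip of the spanner's pin at spanner z = -32 mm; axes as the spanner's
- clamp_ring (a joint): turn of the mill's clamping ring, rad; grows clockwise seen from above; 0 loosest, 1.2 fully home at a hard stop, where the black index line on the ring (midway between ring_face +x and +y) meets the one on the lip. Starts at 0.1 to 0.5. Stiff, 0.6 N m of friction; stays where it is left
- ring_face (a point): centre of the mill's clamping ring on its level upper face, 132 mm above the bench; z up; turns with the ring (yaw falls as the joint grows). Plain steel, 100 mm outside, 40 mm inside. Four round pin holes, 12 mm wide, 13 mm deep, lie 32 mm from here along +x, +y, -x, -y: the pins fit either opposite pair and the fork then lies on the face. Lip round it: radius 64 mm, 7 mm lower
- mill: bench nut mill, fixed. Origin on the bench under the ring's axis. White belt case 36 x 17 cm, 40 mm high, x -55 to 305 mm; round white chamber of radius 68 mm under the ring; chute from 55 to 120 mm towards -x, up to 105 mm high; upright grey motor, radius 70 mm, 163 mm high, at x = 220 mm, with a switch box on its -y side
- rack: wooden tool rack, fixed; origin on the bench at its middle, -x to the robot. Base board 130 x 170 x 12 mm; two upright slotted boards, 12 mm thick, 64 mm high, across it at x = -48 and 48 mm. Slots at y = -45 and 45 mm, 19 mm wide, floor 48 mm above the bench; the handles lie in them along x
- palette_knife: bystander: palette knife with a wooden handle of 120 by 24 by 16 mm and a thin steel blade, on edge in the other slot of the rack. Origin as the spanner's: 130 mm from the rack's middle towards the blade, handle towards -x
- hopper: bystander: the mill's steel hopper, a funnel standing on its wide mouth (150 mm across), 140 mm high. Origin at the centre of its underside
- bowl: bystander: small steel bowl of 110 mm diameter, 45 mm high, before the mill's chute. Origin at the centre of its underside
- cutter: bystander: fluted round steel biscuit cutter, 69 mm across, 30 mm high. Origin at the centre of its underside

How it is judged:
On the way, in this order (a step that is already met when the one before it is completed fails the run):
1. both pins of the spanner are in holes of the ring, at least 6 mm deep (z of each of pin_a, pin_b in the frame of ring_face below -0.006 m and horizontal distance between each of pin_a, pin_b and ring_face below 0.038 m), for 0.1 s.
2. the ring is turned home (within 0.07 rad of its stop) with both pins still in their holes (value of joint clamp_ring above 1.13 rad and z of each of pin_a, pin_b in the frame of ring_face below -0.003 m and horizontal distance between each of pin_a, pin_b and ring_face below 0.038 m), for 0.1 s.
At the end, for the whole second after the job is handed in: The ring is within 0.07 rad of its stop; the spanner lies flat (within 11 degrees, either face up) and at rest on the bench itself; palette knife, hopper, bowl and cutter are within 30 mm of where they stood (value of joint clamp_ring above 1.13 rad and height (world z) of spanner below 0.022 m and (angle between spanner's own y axis and vertical above 2.95 rad or angle between spanner's own y axis and vertical below 0.19 rad) and linear speed of spanner below 0.02 m/s and distance of each of palette_knife, hopper, bowl, cutter from where it was at the start of the episode below 0.03 m); the robot touches nothing.
It fails at once if the palette knife, hopper, bowl or cutter is knocked more than 50 mm away (distance of any of palette_knife, hopper, bowl, cutter from where it was at the start of the episode above 0.05 m).
It also fails if it takes over 72 s, if anything falls off the work surface, if the arm or the gripper's body presses on something with over 40 N, if the wrist force passes 120 N, or if a joint passes its speed limit or range.

## Working session

There is one attempt and no reset: what is moved stays moved. The work goes in short steps, Python scripts to look and compute and a tool call to move; the robot and the scene stay as the last step left them, time stands still between calls to the robot, and variables do not carry over. Pictures are saved under pics/ and viewed, at most 10 in all, crops included, and the job is handed in when it is done.

Besides the shell and the picture viewer there is one more tool, called after "Emit:" by a JSON object that holds its "api" and its "payload", one argument or row to a line. arm_command: Moves the arm, as the interface text tells. Its arguments: {"type":"object","properties":{"moves":{"type":"array","items":{"type":"array","items":{"type":"number"}}},"fingers":{"type":"number"},"grip_force":{"type":"number"}},"required":["moves"]}

```bash
ls; mkdir -p pics
python3 - <<'E'
from plant import ctrl
import cv2
for n in("scene","top"):
    cv2.imwrite(f"pics/{n}0.png",ctrl.snapshot(n)[:,:,::-1])
    c=ctrl.camera_info(n);print(n,c)
s=ctrl.read_state();print(s)
E
```

```text
pics
scene {'fx': 457.8584735646468, 'fy': 457.8584735646468, 'cx': 321.9805138479865, 'cy': 197.7837847677318, 'R': array([[-8.06936985e-02,  9.96738595e-01, -8.37116823e-04],
       [ 7.25108740e-01,  5.81268713e-02, -6.86176786e-01],
       [-6.83890226e-01, -5.59771434e-02, -7.27434339e-01]]), 't': array([ 0.02736095, -0.34708151,  1.40758856])}
top {'fx': 367.6239964613779, 'fy': 367.6239964613779, 'cx': 324.25329128079477, 'cy': 202.30085403333047, 'R': array([[-0.02620848, -0.99874996, -0.04256337],
       [-0.98235593,  0.03361866, -0.18397449],
       [ 0.18517544,  0.03699069, -0.98200904]]), 't': array([0.05093459, 0.59018715, 0.78686712])}
{'time_s': 0.1, 'joint_positions': array([-1.30159553,  0.33278619, -0.06468275,  1.4608662 ,  0.02162848,
        1.34986361, -0.08850433]), 'qd': array([ 0.00023134, -0.00168573, -0.00171796, -0.00215979,  0.00037779,
        0.00017904,  0.00080006]), 'effort': array([ 1.40680368e-03, -6.26752782e+01,  4.91989288e-02, -3.92429566e+01,
        1.63227646e-02,  6.92320056e-03,  7.66681183e-06]), 'eef_pos': array([0.179717  , 0.59822209, 0.19820527]), 'orientation': array([ 1.45380810e-01,  9.89375583e-01, -6.11984758e-04, -4.53776641e-05]), 'contact_force': array([ 0.29379268,  0.24881844, -0.96863335]), 'ft_torque': array([-0.01799101, -0.07395677, -0.00603705]), 'grip_force': 0.0, 'gripper_width': 0.08555960240491048}
```

View pics/top0.png

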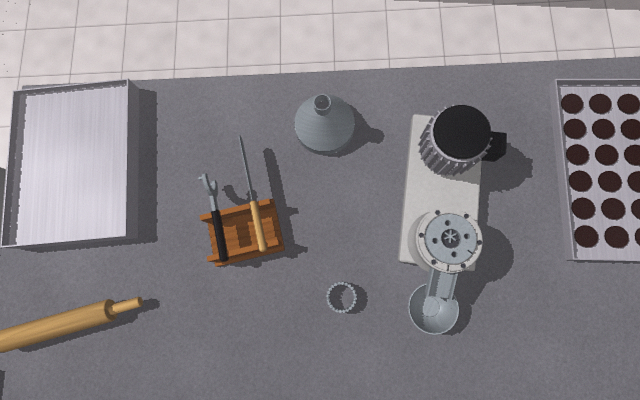

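View pics/scene0.png

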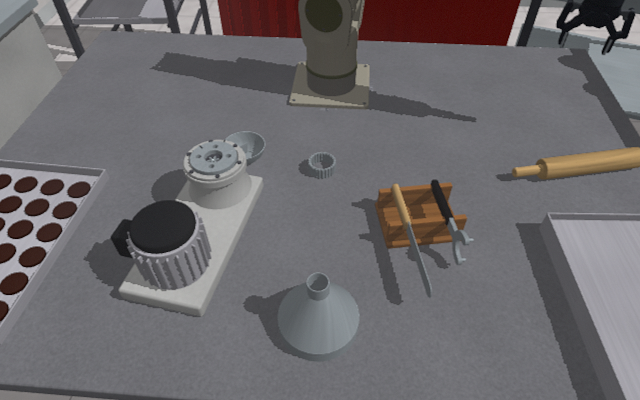

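```bash
cat > h.py <<'E'
import numpy as np,cv2
from plant import ctrl
def back(n,u,v,z,c=None):
    c=c or ctrl.camera_info(n);R,t=c["R"],c["t"]
    d=R.T@np.array([(u-c["cx"])/c["fx"],(v-c["cy"])/c["fy"],1]);o=-R.T@t
    return o+d*(z-o[2])/d[2]
def proj(n,X,c=None):
    c=c or ctrl.camera_info(n);p=c["R"]@np.array(X)+c["t"]
    return np.array([c["fx"]*p[0]/p[2]+c["cx"],c["fy"]*p[1]/p[2]+c["cy"]])
def crop(im,u0,v0,u1,v1,k):
    return cv2.resize(im[v0:v1,u0:u1],None,fx=k,fy=k,interpolation=cv2.INTER_CUBIC)
E
python3 - <<'E'
from h import *
im=cv2.imread("pics/top0.png")
a=crop(im,190,165,290,275,4);b=crop(im,405,195,495,275,4.4)
H=max(a.shape[0],b.shape[0])
p=lambda x:cv2.copyMakeBorder(x,0,H-x.shape[0],0,0,cv2.BORDER_CONSTANT)
o=cv2.hconcat([p(a),p(b)]);print(o.shape);cv2.imwrite("pics/c1.png",o)
E
```

```text
(440, 796, 3)
```

View pics/c1.png

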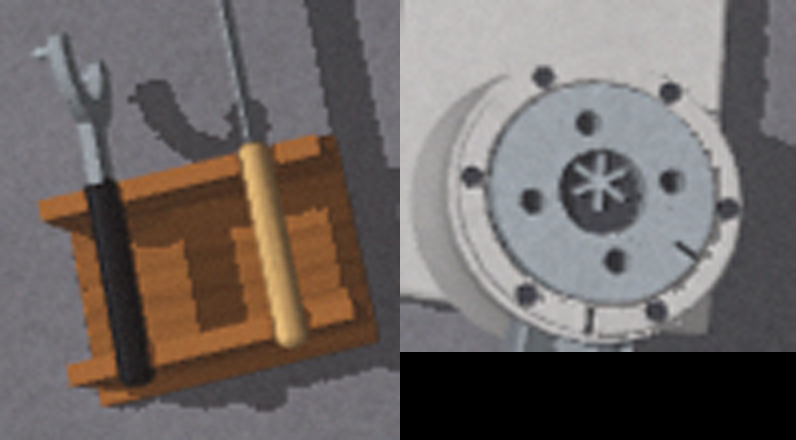

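Run:
```python
from h import *
np.set_printoptions(precision=4,suppress=True)
B=lambda u,v,z:back("top",u,v,z)
a=B(224.2,257.8,.072);b=B(215.2,211.8,.072)
print("handle near/far",a,b,np.linalg.norm(a-b),np.degrees(np.arctan2(*(b-a)[[1,0]])))
h=np.array([B(*p,.132) for p in[(447.7,222.7),(466.8,236.4),(454.1,254.1),(435.2,240.5)]])
c=h.mean(0);print("ring",c,np.linalg.norm(h-c,axis=1))
ang=lambda p:np.degrees(np.arctan2(p[1]-c[1],p[0]-c[0]))
print([ang(p) for p in h],"idx",ang(B(470.2,251.8,.132)),"lip",ang(B(448.2,267.7,.125)))
print("motor",B(462,131,.163),ang(B(462,131,.163)),"bowl",B(434,308,.02),"cutter",B(342,297,.03),"hopper",B(323,102,.14))
```

```text
handle near/far [0.4712 0.2571 0.072 ] [0.575  0.2803 0.072 ] 0.10636431097538128 12.580023938082535
ring [ 0.4945 -0.2231  0.132 ] [0.0321 0.032  0.0317 0.0318]
[np.float64(6.523269309760169), np.float64(-84.63100123703933), np.float64(-173.7485593214632), np.float64(96.0575928027989)] idx -128.10357388732996 lip 171.63192202634588
motor [ 0.7093 -0.2554  0.163 ] -8.56040751060016 bowl [ 0.3488 -0.2054  0.02  ] cutter [ 0.3782 -0.0002  0.03  ] hopper [0.7971 0.0268 0.14  ]
```

```bash
cat >> h.py <<'E'
from scipy.spatial.transform import Rotation as Ro, Slerp
def down(yawy,tilt=0):
    "tool pointing down, tool y at world yaw (deg); tilt about tool x"
    a=np.radians(yawy);y=np.array([np.cos(a),np.sin(a),0]);z=np.array([0,0,-1.]);x=np.cross(y,z)
    return Ro.from_matrix(np.c_[x,y,z])*Ro.from_rotvec([np.radians(tilt),0,0])
def plan(p1,R1,n,p0=None,R0=None,via=None):
    s=ctrl.read_state()
    p=np.array(s["eef_pos"]) if p0 is None else np.array(p0);R=Ro.from_quat(s["orientation"]) if R0 is None else R0
    w=(R.inv()*R1).as_rotvec()/n;d=(np.array(p1)-p)/n
    for i in range(n):
        t=R.inv().apply(d);R=R*Ro.from_rotvec(w)
        print("["+",".join("%.4g"%x for x in list(np.round(t,4))+list(np.round(np.degrees(w),2)))+"],",end="\n" if i%10==9 else "")
    print()
def st():
    s=ctrl.read_state();R=Ro.from_quat(s["orientation"]).as_matrix()
    print("t",round(s["time_s"],2),"p",s["eef_pos"].round(4),"yawy",np.degrees(np.arctan2(R[1,1],R[0,1])).round(2),"z",R[:,2].round(3),"F",s["contact_force"].round(1),"T",s["ft_torque"].round(2),"w",round(s["gripper_width"],4),"gf",s["grip_force"],"q",s["joint_positions"].round(2))
E
python3 - <<'E'
from h import *
st();plan([.538,.272,.2],down(-77.4),20)
E
```

```text
t 0.1 p [0.1797 0.5982 0.1982] yawy 73.28 z [-0.    -0.001 -1.   ] F [ 0.3  0.2 -1. ] T [-0.02 -0.07 -0.01] w 0.0856 gf 0.0 q [-1.3   0.33 -0.06  1.46  0.02  1.35 -0.09]
[-0.0218,-0.0105,-0.0001,-0,0,7.53],[-0.023,-0.0075,-0.0001,-0,0,7.53],[-0.0238,-0.0044,-0.0001,-0,0,7.53],[-0.0242,-0.0013,-0.0001,-0,0,7.53],[-0.0242,0.0019,-0.0001,-0,0,7.53],[-0.0237,0.0051,-0.0001,-0,0,7.53],[-0.0228,0.0081,-0.0001,-0,0,7.53],[-0.0216,0.0111,-0.0001,-0,0,7.53],[-0.0199,0.0138,-0.0001,-0,0,7.53],[-0.0179,0.0163,-0.0001,-0,0,7.53],
[-0.0157,0.0185,-0.0001,-0,0,7.53],[-0.0131,0.0204,-0.0001,-0,0,7.53],[-0.0103,0.0219,-0.0001,-0,0,7.53],[-0.0073,0.0231,-0.0001,-0,0,7.53],[-0.0043,0.0239,-0.0001,-0,0,7.53],[-0.0011,0.0242,-0.0001,-0,0,7.53],[0.0021,0.0241,-0.0001,-0,0,7.53],[0.0052,0.0237,-0.0001,-0,0,7.53],[0.0083,0.0228,-0.0001,-0,0,7.53],[0.0112,0.0215,-0.0001,-0,0,7.53],
```

Emit:
{"api": "arm_command", "payload": {
  "moves": [
    [-0.0218, -0.0105, 0, 0, 0, 7.53],
    [-0.023, -0.0075, 0, 0, 0, 7.53],
    [-0.0238, -0.0044, 0, 0, 0, 7.53],
    [-0.0242, -0.0013, 0, 0, 0, 7.53],
    [-0.0242, 0.0019, 0, 0, 0, 7.53],
    [-0.0237, 0.0051, 0, 0, 0, 7.53],
    [-0.0228, 0.0081, 0, 0, 0, 7.53],
    [-0.0216, 0.0111, 0, 0, 0, 7.53],
    [-0.0199, 0.0138, 0, 0, 0, 7.53],
    [-0.0179, 0.0163, 0, 0, 0, 7.53]
  ]
}}

```text
time_s: 1.1
eef_pos: [0.3595, 0.4346, 0.1986]
orientation: [0.721, 0.693, -0.0, 0.0]
contact_force: [0.0, 0.0, 0.0]
gripper_width: 0.0858
grip_force: 0.0
```

Emit:
{"api": "arm_command", "payload": {
  "moves": [
    [-0.0157, 0.0185, 0, 0, 0, 7.53],
    [-0.0131, 0.0204, 0, 0, 0, 7.53],
    [-0.0103, 0.0219, 0, 0, 0, 7.53],
    [-0.0073, 0.0231, 0, 0, 0, 7.53],
    [-0.0043, 0.0239, 0, 0, 0, 7.53],
    [-0.0011, 0.0242, 0, 0, 0, 7.53],
    [0.0021, 0.0241, 0, 0, 0, 7.53],
    [0.0052, 0.0237, 0, 0, 0, 7.53],
    [0.0083, 0.0228, 0, 0, 0, 7.53],
    [0.0112, 0.0215, 0, 0, 0, 7.53],
    [0, 0, 0, 0, 0, 0],
    [0, 0, 0, 0, 0, 0]
  ]
}}

```text
time_s: 2.3
eef_pos: [0.5382, 0.2723, 0.1985]
orientation: [0.994, 0.111, -0.0, 0.0]
contact_force: [-0.3, 0.5, -1.4]
gripper_width: 0.085
grip_force: 0.0
```

Run:
```python
from h import *
import pickle
st();c=ctrl.camera_info("wrist");im=ctrl.snapshot("wrist")[:,:,::-1];cv2.imwrite("pics/w1.png",im);pickle.dump(c,open("w1.pkl","wb"))
d=np.array([.976,.218,0])
for s in(-.067,-.015,.038): print(proj("wrist",np.array([.538,.272,.072])+s*d,c))
```

```text
t 2.3 p [0.5382 0.2723 0.1985] yawy -77.28 z [-0.001 -0.    -1.   ] F [-0.3  0.5 -1.4] T [ 0.07  0.03 -0.02] w 0.085 gf 0.0 q [-0.95  0.3   0.5   1.55 -0.15  1.33 -1.78]
[316.46280749 241.20874078]
[316.59434832 196.89352505]
[316.74146849 147.32973466]
```

View pics/w1.png

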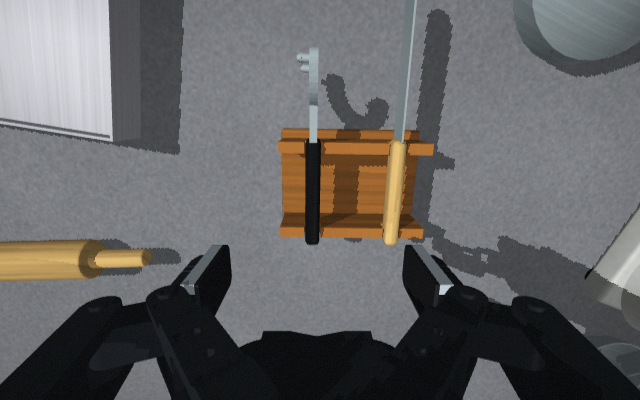

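Run:
```python
from h import *
plan([.540,.2765,.042],down(-77.4),6)
```

```text
[0.0005,-0.0005,0.0261,-0,0.01,0.04],[0.0005,-0.0005,0.0261,-0,0.01,0.04],[0.0005,-0.0005,0.0261,-0,0.01,0.04],[0.0005,-0.0005,0.0261,-0,0.01,0.04],[0.0005,-0.0005,0.0261,-0,0.01,0.04],[0.0005,-0.0005,0.0261,-0,0.01,0.04],
```

Emit:
{"api": "arm_command", "payload": {
  "moves": [
    [0.001, -0.001, 0.026, 0, 0, 0],
    [0.001, -0.001, 0.026, 0, 0, 0],
    [0.001, -0.001, 0.026, 0, 0, 0],
    [0, 0, 0.026, 0, 0, 0],
    [0, 0, 0.026, 0, 0, 0],
    [0, 0, 0.026, 0, 0, 0],
    [0, 0, 0, 0, 0, 0],
    [0, 0, 0, 0, 0, 0]
  ],
  "fingers": 0.2
}}

```text
time_s: 3.15
eef_pos: [0.5401, 0.2769, 0.0434]
orientation: [0.994, 0.111, -0.0, -0.0]
contact_force: [-0.1, 0.4, 0.8]
gripper_width: 0.051
grip_force: 0.0
```

Emit:
{"api": "arm_command", "payload": {
  "moves": [
    [0, 0, 0, 0, 0, 0],
    [0, 0, 0, 0, 0, 0],
    [0, 0, 0, 0, 0, 0],
    [0, 0, 0, 0, 0, 0],
    [0, 0, 0, 0, 0, 0],
    [0, 0, 0, 0, 0, 0]
  ],
  "fingers": -1,
  "grip_force": 60
}}

```text
time_s: 3.75
eef_pos: [0.5407, 0.2761, 0.043]
orientation: [0.994, 0.11, 0.0, -0.0]
contact_force: [-0.2, 0.3, 0.2]
gripper_width: -0.0002
grip_force: 0.0
```

Run:
```python
from h import *
im=ctrl.snapshot("scene")[:,:,::-1];a=crop(im,350,140,500,290,3.8)
cv2.imwrite("pics/s2.png",a);cv2.imwrite("pics/w2.png",ctrl.snapshot("wrist")[:,:,::-1]);st()
```

```text
t 3.85 p [0.5406 0.2761 0.0429] yawy -77.32 z [-0.  0. -1.] F [ 0.9 -0.9  0.7] T [ 0.01  0.   -0.01] w -0.0002 gf 0.0 q [-0.91  0.45  0.46  1.7  -0.23  1.04 -1.73]
```

View pics/s2.png

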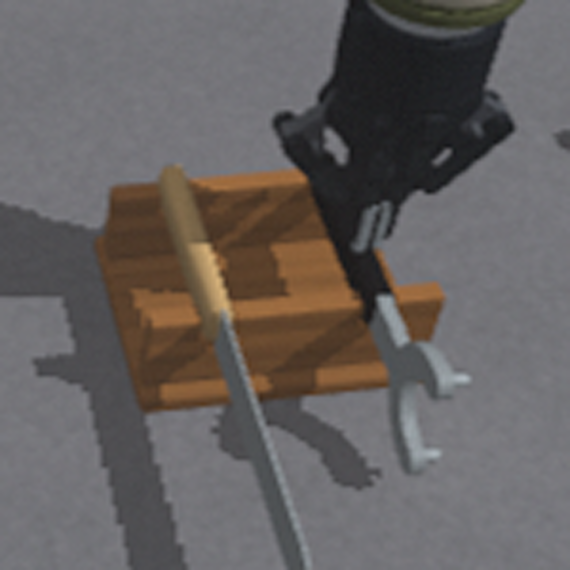

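Run:
```python
from h import *
p=ctrl.read_state()["eef_pos"]
f=lambda X:((proj("scene",X)-[350,140])*3.8).round()
print("tcp",f(p),"grasp",f(p+[0,0,.019]),"up40",f(p+[0,0,.04]))
# handle seen in crop: steel/black boundary (375,318) top at z~.072?
q=back("scene",350+375/3.8,140+300/3.8,.072);print("far end top",q)
for z in(.048,.06,.072):print(z,[back("scene",350+u/3.8,140+v/3.8,z).round(3) for u,v in((372,300),(345,220))])
```

```text
tcp [348. 275.] grasp [354. 252.] up40 [362. 227.]
far end top [0.58419904 0.28087351 0.072     ]
0.048 [array([0.563, 0.286, 0.048]), array([0.502, 0.277, 0.048])]
0.06 [array([0.574, 0.283, 0.06 ]), array([0.514, 0.274, 0.06 ])]
0.072 [array([0.584, 0.279, 0.072]), array([0.525, 0.27 , 0.072])]
```

View pics/w2.png

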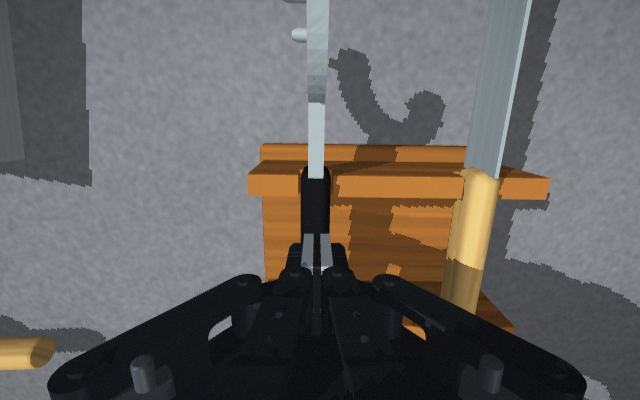

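Emit:
{"api": "arm_command", "payload": {
  "moves": [
    [0, 0, -0.01, 0, 0, 0],
    [0, 0, -0.01, 0, 0, 0],
    [0, 0, -0.01, 0, 0, 0],
    [0, 0, 0, 0, 0, 0],
    [0, 0, 0, 0, 0, 0]
  ]
}}

```text
time_s: 4.35
eef_pos: [0.5408, 0.2763, 0.0734]
orientation: [0.994, 0.11, 0.0, -0.0]
contact_force: [1.1, -0.6, -0.5]
gripper_width: -0.0001
grip_force: 0.0
```

Run:
```python
from h import *
st()
a=crop(ctrl.snapshot("scene")[:,:,::-1],380,150,480,290,4);b=crop(ctrl.snapshot("wrist")[:,:,::-1],240,100,400,340,2.3)
H=max(a.shape[0],b.shape[0]);p=lambda x:cv2.copyMakeBorder(x,0,H-x.shape[0],0,0,cv2.BORDER_CONSTANT)
o=cv2.hconcat([p(a),p(b)]);print(o.shape);cv2.imwrite("pics/c3.png",o)
```

```text
t 4.35 p [0.5408 0.2763 0.0734] yawy -77.31 z [ 0.001  0.001 -1.   ] F [ 1.1 -0.6 -0.5] T [ 0.02  0.02 -0.04] w -0.0001 gf 0.0 q [-0.92  0.42  0.47  1.68 -0.21  1.09 -1.74]
(560, 768, 3)
```

View pics/c3.png

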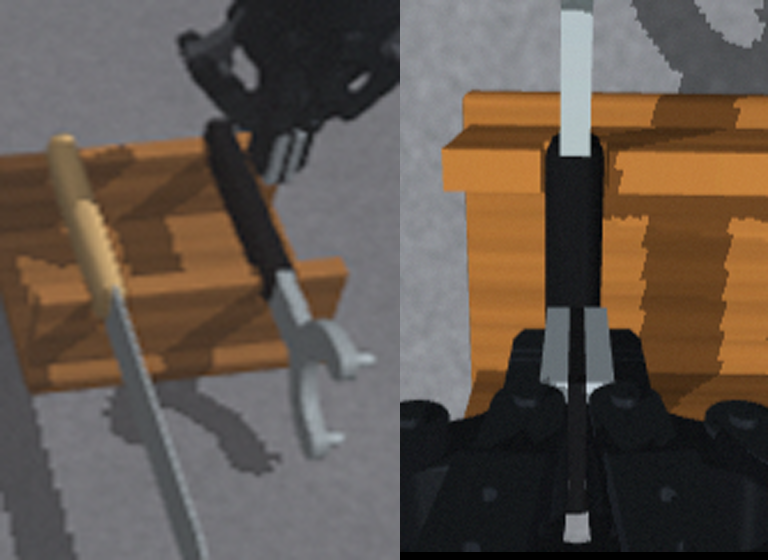

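Run:
```python
from h import *
p=ctrl.read_state()["eef_pos"];print(p,proj("scene",p),proj("scene",p+[0,0,.013]),proj("wrist",p),ctrl.hold_point_z)
for z in (.07,.08,.09,.1):print(z,back("scene",451,195,z))
c=ctrl.camera_info("wrist");print("wcam",-c["R"].T@c["t"], c["R"])
```

```text
[0.54038252 0.27605783 0.07261628] [444.19521405 202.96475059] [445.39355503 198.76265891] [316.46134941 228.19512802] -0.0187
0.07 [0.51305192 0.29384356 0.07      ]
0.08 [0.52287969 0.29074004 0.08      ]
0.09 [0.53270746 0.28763651 0.09      ]
0.1 [0.54253523 0.28453299 0.1       ]
wcam [0.60989634 0.29176213 0.24765123] [[ 2.20155704e-01 -9.75464700e-01  2.91358689e-04]
 [-9.37347778e-01 -2.11470276e-01  2.76874457e-01]
 [-2.70019645e-01 -6.12285953e-02 -9.60906057e-01]]
```

Emit:
{"api": "arm_command", "payload": {
  "moves": [
    [0, 0, 0.01, 0, 0, 0],
    [0, 0, 0.01, 0, 0, 0],
    [0, 0, 0.008, 0, 0, 0],
    [0, 0, 0, 0, 0, 0]
  ]
}}

```text
time_s: 4.85
eef_pos: [0.5395, 0.2755, 0.0429]
orientation: [0.994, 0.11, -0.001, 0.001]
contact_force: [-0.8, -0.0, -0.4]
gripper_width: 0.0003
grip_force: 0.0
```

Emit:
{"api": "arm_command", "payload": {
  "moves": [
    [0, 0, 0.003, 0, 0, 0],
    [0, 0, 0, 0, 0, 0]
  ]
}}

```text
time_s: 5.05
eef_pos: [0.5406, 0.2761, 0.0417]
orientation: [0.994, 0.11, -0.0, 0.0]
contact_force: [-0.1, -0.2, 1.4]
gripper_width: 0.0003
grip_force: 0.0
```

Emit:
{"api": "arm_command", "payload": {
  "moves": [
    [0, 0, 0.002, 0, 0, 0],
    [0, 0, 0, 0, 0, 0]
  ]
}}

```text
time_s: 5.25
eef_pos: [0.5406, 0.2762, 0.0399]
orientation: [0.994, 0.11, 0.0, -0.0]
contact_force: [-0.6, -0.3, 0.5]
gripper_width: 0.0001
grip_force: 0.0
```

Emit:
{"api": "arm_command", "payload": {
  "moves": [
    [0, 0, 0.003, 0, 0, 0],
    [0, 0, 0, 0, 0, 0]
  ]
}}

```text
time_s: 5.45
eef_pos: [0.5408, 0.2764, 0.0396]
orientation: [0.994, 0.11, 0.0, -0.001]
contact_force: [-12.4, -5.9, 26.6]
gripper_width: -0.0001
grip_force: 13.2
```

Emit:
{"api": "arm_command", "payload": {
  "moves": [
    [0, 0, 0.003, 0, 0, 0],
    [0, 0, 0, 0, 0, 0]
  ]
}}

```text
time_s: 5.65
eef_pos: [0.5409, 0.2765, 0.0394]
orientation: [0.994, 0.11, -0.0, -0.002]
contact_force: [-23.6, -11.3, 54.0]
gripper_width: -0.0001
grip_force: 27.2
```

Run:
```python
from h import *
st();print(proj("scene",ctrl.read_state()["eef_pos"]),proj("top",ctrl.read_state()["eef_pos"]))
a=crop(ctrl.snapshot("scene")[:,:,::-1],380,150,480,290,4);b=crop(ctrl.snapshot("top")[:,:,::-1],170,150,270,290,4)
o=cv2.hconcat([a,b]);cv2.imwrite("pics/c4.png",o)
```

```text
t 5.65 p [0.5409 0.2765 0.0394] yawy -77.35 z [-0.     0.003 -1.   ] F [-23.6 -11.3  54. ] T [-2.39  5.3   0.02] w -0.0001 gf 27.179241701960564 q [-0.91  0.46  0.46  1.71 -0.23  1.03 -1.72]
[441.47524359 213.54424048] [221.02390412 228.35757012]
```

View pics/c4.png

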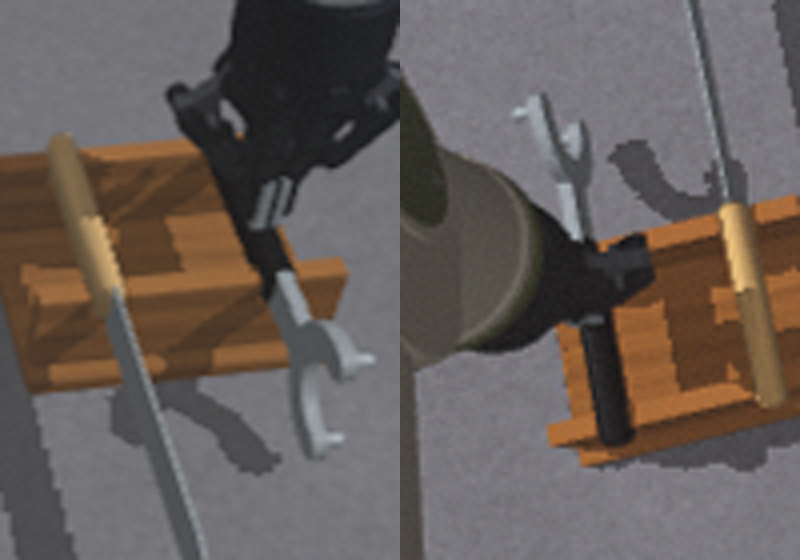

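Emit:
{"api": "arm_command", "payload": {
  "moves": [
    [0, 0, -0.01, 0, 0, 0],
    [0, 0, -0.01, 0, 0, 0],
    [0, 0, 0, 0, 0, 0]
  ]
}}

```text
time_s: 6.05
eef_pos: [0.5415, 0.2765, 0.0553]
orientation: [0.994, 0.11, 0.001, -0.001]
contact_force: [0.2, 0.7, 0.7]
gripper_width: 0.0003
grip_force: 0.0
```

Run:
```python
from h import *
import pickle
st()
for z in(.04,.072):print(z,back("scene",448,206.5,z))
s=ctrl.read_state();p=s["eef_pos"]
print("wrist tcp, +10,+20,+30:",[proj("wrist",p+[0,0,d]).round() for d in(0,.01,.02,.03)], ctrl.camera_info("wrist")["fx"])
c=pickle.load(open("w1.pkl","rb"))
# w1 self-check with top-cam handle: find vertical camera shift so that rows 142,244 col 313 match 120mm handle
for dz in(0,.01,.02,.03):
    c2=dict(c);C=-c["R"].T@c["t"]+[0,0,dz];c2["t"]=-c["R"]@C
    a=back("w",314,142,.072,c2);b=back("w",312.5,244,.06,c2);print(dz,a.round(4),b.round(4),np.linalg.norm((a-b)[:2]).round(4))
# other check points: motor? rack front board ends
```

```text
t 6.05 p [0.5415 0.2765 0.0553] yawy -77.32 z [ 0.002  0.001 -1.   ] F [0.2 0.7 0.7] T [-0.01 -0.03 -0.05] w 0.0003 gf 0.0 q [-0.92  0.44  0.47  1.69 -0.22  1.06 -1.73]
0.04 [0.51948618 0.29266489 0.04      ]
0.072 [0.54939392 0.28318367 0.072     ]
wrist tcp, +10,+20,+30: [array([317., 228.]), array([317., 234.]), array([317., 241.]), array([317., 249.])] 290.9117333692011
0 [0.5797 0.2842 0.072 ] [0.4627 0.2599 0.06  ] 0.1195
0.01 [0.5788 0.2841 0.072 ] [0.4581 0.259  0.06  ] 0.1233
0.02 [0.5779 0.284  0.072 ] [0.4535 0.2581 0.06  ] 0.1271
0.03 [0.577  0.2838 0.072 ] [0.4488 0.2572 0.06  ] 0.1308
```

Emit:
{"api": "arm_command", "payload": {
  "moves": [
    [0, 0, 0, 0, 0, 0],
    [0, 0, 0, 0, 0, 0],
    [0, 0, 0, 0, 0, 0],
    [0, 0, 0.01, 0, 0, 0],
    [0, 0, 0.01, 0, 0, 0],
    [0, 0, 0.005, 0, 0, 0],
    [0, 0, 0.005, 0, 0, 0],
    [0, 0, 0, 0, 0, 0]
  ],
  "fingers": 0.2
}}

```text
time_s: 6.85
eef_pos: [0.5402, 0.2758, 0.023]
orientation: [0.994, 0.11, -0.001, 0.0]
contact_force: [-0.6, -0.2, -0.9]
gripper_width: 0.0512
grip_force: 0.0
```

Emit:
{"api": "arm_command", "payload": {
  "moves": [
    [0, 0, 0, 0, 0, 0],
    [0, 0, 0, 0, 0, 0],
    [0, 0, 0, 0, 0, 0],
    [0, 0, 0, 0, 0, 0],
    [0, 0, 0, 0, 0, 0],
    [0, 0, 0, 0, 0, 0]
  ],
  "fingers": -1
}}

```text
time_s: 7.45
eef_pos: [0.541, 0.2764, 0.0245]
orientation: [0.994, 0.11, 0.0, -0.0]
contact_force: [-0.9, -0.5, 5.0]
gripper_width: 0.0144
grip_force: 59.9
```

Emit:
{"api": "arm_command", "payload": {
  "moves": [
    [0, 0, 0, 0, 0, 0],
    [0, 0, 0, 0, 0, 0],
    [0, 0, 0.004, 0, 0, 0],
    [0, 0, 0.004, 0, 0, 0],
    [0, 0, 0.004, 0, 0, 0],
    [0, 0, 0, 0, 0, 0]
  ],
  "fingers": 0.0
}}

```text
time_s: 8.05
eef_pos: [0.5401, 0.2759, 0.011]
orientation: [0.994, 0.11, -0.001, 0.0]
contact_force: [-0.2, -0.2, -0.1]
gripper_width: 0.043
grip_force: 0.0
```

Emit:
{"api": "arm_command", "payload": {
  "moves": [
    [0, 0, 0, 0, 0, 0],
    [0, 0, 0, 0, 0, 0],
    [0, 0, 0, 0, 0, 0],
    [0, 0, 0, 0, 0, 0],
    [0, 0, 0, 0, 0, 0],
    [0, 0, 0, 0, 0, 0]
  ],
  "fingers": -1,
  "grip_force": 70
}}

```text
time_s: 8.65
eef_pos: [0.5407, 0.2765, 0.0122]
orientation: [0.994, 0.11, 0.0, -0.0]
contact_force: [-0.8, 1.7, 2.9]
gripper_width: 0.0148
grip_force: 68.9
```

Run:
```python
from h import *
st()
```

```text
t 8.65 p [0.5407 0.2765 0.0122] yawy -77.31 z [ 0.     0.001 -1.   ] F [-0.8  1.7  2.9] T [ 0.26  0.24 -0.13] w 0.0148 gf 68.85519862174988 q [-0.9   0.49  0.45  1.72 -0.25  0.98 -1.71]
```

Emit:
{"api": "arm_command", "payload": {
  "moves": [
    [0, 0, -0.015, 0, 0, 0],
    [0, 0, -0.03, 0, 0, 0],
    [0, 0, -0.03, 0, 0, 0],
    [0, 0, -0.035, 0, 0, 0],
    [0, 0, -0.035, 0, 0, 0],
    [0, 0, -0.035, 0, 0, 0],
    [0, 0, 0, 0, 0, 0]
  ]
}}

```text
time_s: 9.35
eef_pos: [0.543, 0.2763, 0.1978]
orientation: [0.994, 0.11, 0.003, -0.002]
contact_force: [0.4, 0.4, -1.7]
gripper_width: 0.0148
grip_force: 69.0
```

Run:
```python
from h import *
st();plan([.56,-.025,.19],down(0),12)
```

```text
t 9.35 p [0.543  0.2763 0.1978] yawy -77.37 z [ 0.007  0.004 -1.   ] F [ 0.4  0.4 -1.7] T [-0.01  0.02 -0.01] w 0.0148 gf 68.97382378578186 q [-0.95  0.31  0.51  1.54 -0.15  1.32 -1.78]
[-0.0041,0.0248,0.0006,0.01,-0.04,-6.45],[-0.0069,0.0242,0.0006,0.01,-0.04,-6.45],[-0.0095,0.0233,0.0006,0.01,-0.04,-6.45],[-0.0121,0.0221,0.0006,0.01,-0.04,-6.45],[-0.0145,0.0206,0.0006,0.01,-0.04,-6.45],[-0.0167,0.0188,0.0006,0.01,-0.04,-6.45],[-0.0187,0.0168,0.0006,0.01,-0.04,-6.45],[-0.0205,0.0146,0.0006,0.01,-0.04,-6.45],[-0.022,0.0122,0.0006,0.01,-0.04,-6.45],[-0.0232,0.0097,0.0006,0.01,-0.04,-6.45],
[-0.0242,0.007,0.0006,0.01,-0.04,-6.45],[-0.0248,0.0042,0.0006,0.01,-0.04,-6.45],
```

Emit:
{"api": "arm_command", "payload": {
  "moves": [
    [-0.0041, 0.0248, 0, 0, 0, -6.45],
    [-0.0069, 0.0242, 0, 0, 0, -6.45],
    [-0.0095, 0.0233, 0, 0, 0, -6.45],
    [-0.0121, 0.0221, 0, 0, 0, -6.45],
    [-0.0145, 0.0206, 0, 0, 0, -6.45],
    [-0.0167, 0.0188, 0, 0, 0, -6.45],
    [-0.0187, 0.0168, 0, 0, 0, -6.45],
    [-0.0205, 0.0146, 0, 0, 0, -6.45],
    [-0.022, 0.0122, 0, 0, 0, -6.45],
    [-0.0232, 0.0097, 0, 0, 0, -6.45],
    [-0.0242, 0.007, 0, 0, 0, -6.45],
    [-0.0248, 0.0042, 0, 0, 0, -6.45]
  ]
}}

```text
time_s: 10.55
eef_pos: [0.5574, -0.027, 0.1916]
orientation: [0.705, 0.709, -0.001, -0.0]
contact_force: [0.4, -0.8, -1.6]
gripper_width: 0.0147
grip_force: 68.8
```

Run:
```python
from h import *
st()
for t in(40,-40):print(t,down(0,t).as_matrix()[:,2])
a=ctrl.snapshot("scene")[:,:,::-1];b=ctrl.snapshot("top")[:,:,::-1]
cv2.imwrite("pics/c5.png",cv2.vconcat([crop(a,120,80,520,330,1),crop(b,200,60,600,320,1)]))
```

```text
t 10.55 p [ 0.5574 -0.027   0.1916] yawy 0.32 z [-0.001 -0.    -1.   ] F [ 0.4 -0.8 -1.6] T [-0.03 -0.06 -0.01] w 0.0147 gf 68.84667634963989 q [-0.49  0.2   0.53  1.68 -0.1   1.3   0.06]
40 [-0.64278761  0.         -0.76604444]
-40 [ 0.64278761  0.         -0.76604444]
```

View pics/c5.png

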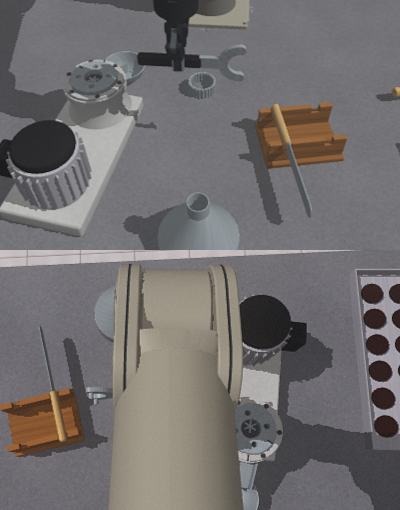

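Run:
```python
from h import *
plan([.615,-.04,.17],down(0,-60),10)
```

```text
[-0.001,0.0058,0.0022,-6,0.01,0],[-0.001,0.0055,0.0028,-6,0.01,0],[-0.001,0.0052,0.0033,-6,0.01,0],[-0.001,0.0048,0.0039,-6,0.01,0],[-0.001,0.0044,0.0043,-6,0.01,0],[-0.001,0.0039,0.0048,-6,0.01,0],[-0.001,0.0034,0.0052,-6,0.01,0],[-0.001,0.0028,0.0055,-6,0.01,0],[-0.001,0.0022,0.0058,-6,0.01,0],[-0.001,0.0016,0.006,-6,0.01,0],
```

Emit:
{"api": "arm_command", "payload": {
  "moves": [
    [-0.001, 0.006, 0.002, -6, 0, 0],
    [-0.001, 0.0055, 0.003, -6, 0, 0],
    [-0.001, 0.005, 0.0033, -6, 0, 0],
    [-0.001, 0.005, 0.004, -6, 0, 0],
    [-0.001, 0.0044, 0.0043, -6, 0, 0],
    [-0.001, 0.004, 0.005, -6, 0, 0],
    [-0.001, 0.0034, 0.005, -6, 0, 0],
    [-0.001, 0.003, 0.0055, -6, 0, 0],
    [-0.001, 0.002, 0.006, -6, 0, 0],
    [-0.001, 0.0016, 0.006, -6, 0, 0],
    [0, 0, 0, 0, 0, 0]
  ]
}}

```text
time_s: 11.75
eef_pos: [0.61, -0.0514, 0.1779]
orientation: [0.647, 0.632, 0.285, 0.315]
contact_force: [0.0, 0.1, -1.9]
gripper_width: 0.0151
grip_force: 69.1
```

Run:
```python
from h import *
st();p=ctrl.read_state()["eef_pos"]
# black handle/gripper mask in scene: find steel fork: report predicted pixels vs. bright-pixel blob
a=ctrl.snapshot("scene");R=Ro.from_quat(ctrl.read_state()["orientation"]).as_matrix()
g=p-R[:,2]*.019
print("grasp",g)
for off in(0,.03):
    q=g-off*R[:,2]; print(off,[proj("scene",q+s*R[:,0]).round(1) for s in(-.085,0,.04,.11)])
    q=g+[0,0,off]; print(off,"z",[proj("scene",q+s*R[:,0]).round(1) for s in(-.085,0,.04,.11)])
hsv=cv2.cvtColor(a[80:260,200:420],cv2.COLOR_RGB2GRAY)
m=(hsv<45)
for v in range(0,180,4):
    u=np.where(m[v])[0]
    if len(u): print(v+80,u.min()+200,u.max()+200,len(u))
```

```text
t 11.75 p [ 0.61   -0.0514  0.1779] yawy -0.12 z [ 0.768 -0.047 -0.638] F [ 0.   0.1 -1.9] T [ 0.03  1.13 -0.02] w 0.0151 gf 69.14835333824158 q [-0.27 -0.2   0.22  2.38  0.95  0.15 -0.95]
grasp [ 0.59544728 -0.05054103  0.19001991]
0 [array([240.1, 167.5]), array([284.3, 172. ]), array([305.3, 174.2]), array([342.2, 177.9])]
0 z [array([240.1, 167.5]), array([284.3, 172. ]), array([305.3, 174.2]), array([342.2, 177.9])]
0.03 [array([241.9, 152. ]), array([286.1, 156.4]), array([307. , 158.4]), array([343.9, 162.1])]
0.03 z [array([238. , 155.7]), array([283.3, 160.2]), array([304.8, 162.3]), array([342.8, 166.1])]
80 276 313 14
84 276 313 15
88 275 312 16
92 275 312 13
96 275 307 23
100 278 311 28
104 284 305 12
108 281 298 6
112 281 300 7
116 280 301 9
120 280 301 14
124 280 299 18
128 280 292 7
132 280 298 17
136 280 297 8
140 281 296 12
144 283 296 10
152 247 279 33
156 246 307 47
160 250 306 46
164 291 306 16
```

Run:
```python
from h import *
s=ctrl.read_state();R=Ro.from_quat(s["orientation"]);p=s["eef_pos"]
plan(p+[0,.012,-.14],R,7);print("5mm down",R.inv().apply([0,0,-.005]))
```

```text
[0.0023,-0.0154,0.0127,0,0,0],[0.0023,-0.0154,0.0127,0,0,0],[0.0023,-0.0154,0.0127,0,0,0],[0.0023,-0.0154,0.0127,0,0,0],[0.0023,-0.0154,0.0127,0,0,0],[0.0023,-0.0154,0.0127,0,0,0],[0.0023,-0.0154,0.0127,0,0,0],
5mm down [ 0.00014325 -0.00384455  0.00319357]
```

Emit:
{"api": "arm_command", "payload": {
  "moves": [
    [0.0023, -0.0154, 0.0127, 0, 0, 0],
    [0.0023, -0.0154, 0.0127, 0, 0, 0],
    [0.0023, -0.0154, 0.0127, 0, 0, 0],
    [0.0023, -0.0154, 0.0127, 0, 0, 0],
    [0.0023, -0.0154, 0.0127, 0, 0, 0],
    [0.0023, -0.0154, 0.0127, 0, 0, 0],
    [0.0023, -0.0154, 0.0127, 0, 0, 0],
    [0, 0, 0, 0, 0, 0]
  ]
}}

```text
time_s: 12.6
eef_pos: [0.6115, -0.0563, 0.1051]
orientation: [0.65, 0.629, 0.275, 0.325]
contact_force: [0.2, -0.9, -2.8]
gripper_width: 0.0146
grip_force: 69.1
```

Run:
```python
from h import *
st();s=ctrl.read_state();R=Ro.from_quat(s["orientation"]).as_matrix();p=s["eef_pos"];g=p-R[:,2]*.019
print("g",g,"down5mm",R.T@[0,0,-.005])
a=ctrl.snapshot("scene")
for off in(0,.03):
    print([proj("scene",g-off*R[:,2]+q*R[:,0]).round(1) for q in(-.085,0,.04)],[proj("scene",g+[0,0,off]+q*R[:,0]).round(1) for q in(-.085,0,.04)])
m=cv2.cvtColor(a[130:270,200:420],cv2.COLOR_RGB2GRAY)<45
for v in range(0,140,3):
    u=np.where(m[v])[0]
    if len(u): print(v+130,u.min()+200,u.max()+200,len(u),end="; ")
```

```text
t 12.6 p [ 0.6115 -0.0563  0.1051] yawy 0.32 z [ 0.767 -0.076 -0.637] F [ 0.2 -0.9 -2.8] T [-0.04  1.21 -0.01] w 0.0146 gf 69.07840847969055 q [ 0.07 -0.01 -0.13  2.42  2.43  0.18 -2.47]
g [ 0.59689809 -0.05483311  0.11719691] down5mm [ 0.0002575  -0.00384587  0.00318481]
[array([242.7, 193.2]), array([284.3, 198.8]), array([304. , 201.5])] [array([242.7, 193.2]), array([284.3, 198.8]), array([304. , 201.5])]
[array([244.9, 178.5]), array([286.4, 184.1]), array([306.1, 186.7])] [array([240.8, 182.6]), array([283.3, 188.3]), array([303.5, 191.1])]
130 281 312 21; 133 291 310 16; 136 286 300 6; 139 283 299 6; 142 282 296 3; 145 282 302 10; 148 282 301 10; 151 282 300 15; 154 282 300 14; 157 282 299 13; 160 282 293 6; 163 282 292 8; 166 281 297 5; 169 282 292 11; 172 283 293 11; 175 294 294 1; 178 250 289 22; 181 249 294 27; 184 249 306 35; 187 258 306 39; 190 292 305 11; 193 302 303 2;
```

Emit:
{"api": "arm_command", "payload": {
  "moves": [
    [0, 0.0077, -0.0064, 0, 0, 0],
    [0, 0.0077, -0.0064, 0, 0, 0],
    [0, 0.0077, -0.0064, 0, 0, 0],
    [0, 0.0077, -0.0064, 0, 0, 0],
    [0, 0.0077, -0.0064, 3, 0, 0],
    [0, 0.0077, -0.0064, 3, 0, 0],
    [0, 0.0077, -0.0064, 3, 0, 0],
    [0, 0.0077, -0.0064, 3, 0, 0],
    [0, 0, 0, 3, 0, 0],
    [0, 0, 0, 3, 0, 0],
    [0, 0, 0, 0, 0, 0]
  ]
}}

```text
time_s: 13.75
eef_pos: [0.6196, -0.0671, 0.1689]
orientation: [0.677, 0.639, 0.219, 0.291]
contact_force: [1.6, -0.0, -0.1]
gripper_width: 0.015
grip_force: 69.2
```

Run:
```python
from h import *
st()
```

```text
t 13.75 p [ 0.6196 -0.0671  0.1689] yawy -1.06 z [ 0.67  -0.114 -0.734] F [ 1.6 -0.  -0.1] T [0.15 0.96 0.  ] w 0.015 gf 69.15278792381287 q [-0.02 -0.11 -0.04  2.24  0.5   0.31 -0.54]
```

Run:
```python
from h import *
plan([.645,-.035,.06],down(0,-36),10)
```

```text
[0.0042,-0.0055,0.0093,0.64,0.65,-0.12],[0.0041,-0.0054,0.0094,0.64,0.65,-0.12],[0.004,-0.0053,0.0095,0.64,0.65,-0.12],[0.0039,-0.0052,0.0096,0.64,0.65,-0.12],[0.0038,-0.0051,0.0097,0.64,0.65,-0.12],[0.0037,-0.0049,0.0098,0.64,0.65,-0.12],[0.0036,-0.0048,0.0099,0.64,0.65,-0.12],[0.0035,-0.0047,0.01,0.64,0.65,-0.12],[0.0034,-0.0046,0.0101,0.64,0.65,-0.12],[0.0033,-0.0045,0.0102,0.64,0.65,-0.12],
```

Emit:
{"api": "arm_command", "payload": {
  "moves": [
    [0.004, -0.0055, 0.0093, 0.64, 0.65, -0.12],
    [0.004, -0.0054, 0.0094, 0.64, 0.65, -0.12],
    [0.004, -0.0053, 0.0095, 0.64, 0.65, -0.12],
    [0.004, -0.0052, 0.0096, 0.64, 0.65, -0.12],
    [0.004, -0.005, 0.0097, 0.64, 0.65, -0.12],
    [0.0037, -0.005, 0.0098, 0.64, 0.65, -0.12],
    [0.0036, -0.0048, 0.01, 0.64, 0.65, -0.12],
    [0.0035, -0.0047, 0.01, 0.64, 0.65, -0.12],
    [0.0034, -0.0046, 0.01, 0.64, 0.65, -0.12],
    [0.0033, -0.0045, 0.01, 0.64, 0.65, -0.12],
    [0, 0, 0, 0, 0, 0]
  ]
}}

```text
time_s: 14.85
eef_pos: [0.6417, -0.0385, 0.0547]
orientation: [0.674, 0.672, 0.215, 0.218]
contact_force: [-1.0, -1.1, -1.4]
gripper_width: 0.0146
grip_force: 69.1
```

Run:
```python
from h import *
st();s=ctrl.read_state();R=Ro.from_quat(s["orientation"]).as_matrix();p=s["eef_pos"];g=p-R[:,2]*.019
print("g",g,"down5mm",R.T@[0,0,-.005])
a=ctrl.snapshot("scene");cv2.imwrite("pics/s6.png",a[:,:,::-1])
for off in(0,.03):
    print([proj("scene",g-off*R[:,2]+q*R[:,0]).round(1) for q in(-.085,0,.04)],[proj("scene",g+[0,0,off]+q*R[:,0]).round(1) for q in(-.085,0,.04)])
m=cv2.cvtColor(a[150:270,200:420],cv2.COLOR_RGB2GRAY)<45
for v in range(0,120,3):
    u=np.where(m[v])[0]
    if len(u): print(v+150,u.min()+200,u.max()+200,len(u),end="; ")
```

```text
t 14.85 p [ 0.6417 -0.0385  0.0547] yawy -0.03 z [ 0.583 -0.005 -0.812] F [-1.  -1.1 -1.4] T [-0.07  0.86 -0.02] w 0.0146 gf 69.08454179763794 q [ 0.05  0.16 -0.08  2.18  0.17  0.18 -0.18]
g [ 0.63062132 -0.0383894   0.07011393] down5mm [ 1.96805089e-05 -2.91476960e-03  4.06247841e-03]
[array([250. , 224.5]), array([291.4, 227.3]), array([311.1, 228.7])] [array([250. , 224.5]), array([291.4, 227.3]), array([311.1, 228.7])]
[array([250.3, 210.2]), array([292. , 212.9]), array([311.8, 214.2])] [array([248.3, 214.8]), array([290.7, 217.6]), array([310.8, 219. ])]
150 276 290 12; 153 276 288 12; 156 277 312 11; 159 280 311 12; 162 288 301 5; 165 298 300 3; 168 286 300 4; 171 284 297 5; 174 284 297 7; 177 284 302 7; 180 301 302 2; 183 284 298 8; 186 284 301 10; 189 284 301 12; 192 285 300 13; 195 285 300 12; 198 285 298 13; 201 285 298 7; 204 288 297 10; 207 256 294 13; 210 255 310 42; 213 255 312 44; 216 255 311 44; 219 281 311 25;
```

Emit:
{"api": "arm_command", "payload": {
  "moves": [
    [0, -0.0058, 0.0081, 0, 0, 0],
    [0, -0.0058, 0.0081, 0, 0, 0],
    [0, -0.0058, 0.0081, 0, 0, 0],
    [0, -0.0058, 0.0081, 0, 0, 0],
    [0, -0.0029, 0.0041, 0, 0, 0],
    [0, 0, 0, 0, 0, 0]
  ]
}}

```text
time_s: 15.5
eef_pos: [0.6423, -0.0381, 0.0114]
orientation: [0.673, 0.673, 0.215, 0.219]
contact_force: [0.5, -0.1, -2.2]
gripper_width: 0.0151
grip_force: 69.2
```

Emit:
{"api": "arm_command", "payload": {
  "moves": [
    [0, -0.003, 0.004, 0, 0, 0],
    [0, 0, 0, 0, 0, 0]
  ]
}}

```text
time_s: 15.7
eef_pos: [0.6431, -0.0384, 0.0083]
orientation: [0.673, 0.673, 0.215, 0.219]
contact_force: [0.0, -0.4, -1.7]
gripper_width: 0.0151
grip_force: 69.2
```

Run:
```python
from h import *
st()
```

```text
t 15.7 p [ 0.6431 -0.0384  0.0083] yawy 0.04 z [ 0.585 -0.005 -0.811] F [ 0.  -0.4 -1.7] T [-0.07  0.88 -0.01] w 0.0151 gf 69.20291304588318 q [ 0.    0.25 -0.03  2.2   0.38  0.07 -0.39]
```

Emit:
{"api": "arm_command", "payload": {
  "moves": [
    [0, 0, 0, 0, 0, 0],
    [0, 0, 0, 0, 0, 0],
    [0, 0, 0, 0, 0, 0],
    [0, 0, -0.01, 0, 0, 0],
    [0, 0, -0.015, 0, 0, 0],
    [0, 0, -0.02, 0, 0, 0],
    [0, 0, -0.03, 0, 0, 0],
    [0, 0, -0.03, 0, 0, 0],
    [0, 0, -0.03, 0, 0, 0],
    [0, 0, 0, 0, 0, 0]
  ],
  "fingers": -0.3
}}

```text
time_s: 16.7
eef_pos: [0.5648, -0.0381, 0.1221]
orientation: [0.673, 0.672, 0.217, 0.221]
contact_force: [-0.0, 0.8, -0.2]
gripper_width: 0.0298
grip_force: 0.0
```

Run:
```python
from h import *
st();plan([.56,-.04,.22],down(0),8)
a=ctrl.snapshot("scene");cv2.imwrite("pics/s7.png",a[:,:,::-1])
m=(cv2.cvtColor(a[150:290,220:420],cv2.COLOR_RGB2GRAY)<45).astype(np.uint8)
n,l,s,c=cv2.connectedComponentsWithStats(m)
for i in range(1,n):
    if s[i,4]>40: print(s[i,:2]+[220,150],s[i,2:],c[i]+[220,150])
```

```text
t 16.7 p [ 0.5648 -0.0381  0.1221] yawy 0.03 z [ 0.59  -0.006 -0.808] F [-0.   0.8 -0.2] T [ 0.01  0.62 -0.01] w 0.0298 gf 0.0 q [ 0.29 -0.12 -0.3   2.3  -0.06  0.33  0.03]
[-0.0003,0.0067,-0.0102,4.52,0.04,-0.01],[-0.0003,0.0059,-0.0107,4.52,0.04,-0.01],[-0.0003,0.005,-0.0112,4.52,0.04,-0.01],[-0.0003,0.0041,-0.0115,4.52,0.04,-0.01],[-0.0003,0.0032,-0.0118,4.52,0.04,-0.01],[-0.0003,0.0023,-0.012,4.52,0.04,-0.01],[-0.0003,0.0013,-0.0122,4.52,0.04,-0.01],[-0.0002,0.0004,-0.0122,4.52,0.04,-0.01],
[289 150] [14  8 52] [294.86538462 152.        ]
[258 231] [ 54  14 283] [290.65017668 237.68904594]
```

Emit:
{"api": "arm_command", "payload": {
  "moves": [
    [0, 0.0067, -0.0102, 4.52, 0, 0],
    [0, 0.006, -0.0107, 4.52, 0, 0],
    [0, 0.005, -0.0112, 4.52, 0, 0],
    [0, 0.0041, -0.0115, 4.52, 0, 0],
    [0, 0.0032, -0.0118, 4.52, 0, 0],
    [0, 0.0023, -0.012, 4.52, 0, 0],
    [0, 0.0013, -0.0122, 4.52, 0, 0],
    [0, 0, -0.0122, 4.52, 0, 0],
    [0, 0, 0, 0, 0, 0]
  ],
  "fingers": 0.3
}}

```text
time_s: 17.65
eef_pos: [0.5616, -0.0371, 0.2151]
orientation: [0.708, 0.706, -0.004, -0.001]
contact_force: [-0.4, 0.0, -0.5]
gripper_width: 0.0556
grip_force: 0.0
```

Run:
```python
from h import *
import pickle
st();c=ctrl.camera_info("wrist");w=ctrl.snapshot("wrist")[:,:,::-1].copy();cv2.imwrite("pics/w8.png",w);pickle.dump(c,open("w8.pkl","wb"))
s=ctrl.snapshot("scene")[:,:,::-1]
a=crop(w,160,0,480,400,1.3);b=crop(s,240,200,360,290,3.2)
H=max(a.shape[0],b.shape[0]);p=lambda x:cv2.copyMakeBorder(x,0,H-x.shape[0],0,0,cv2.BORDER_CONSTANT)
o=cv2.hconcat([p(a),p(b)]);print(o.shape,c["fx"]);cv2.imwrite("pics/c8.png",o)
```

```text
t 17.65 p [ 0.5616 -0.0371  0.2151] yawy -0.15 z [-0.008 -0.004 -1.   ] F [-0.4  0.  -0.5] T [ 0.04  0.02 -0.02] w 0.0556 gf 0.0 q [ 0.25  0.21 -0.31  1.59  0.07  1.36 -0.07]
(520, 800, 3) 290.9117333692011
```

View pics/c8.png

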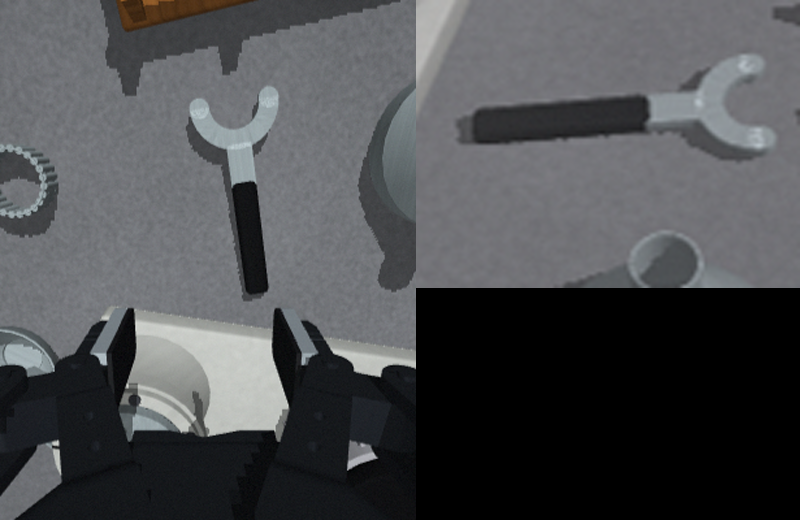

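Run:
```python
import cv2
g=cv2.cvtColor(cv2.imread("pics/w8.png"),cv2.COLOR_BGR2GRAY)
for v in range(60,125):print(v,"".join("%x"%(x//16) for x in g[v,298:382]))
```

```text
60 776676777777777777777777776677777777777777777776677777777777777667777677777777777777
61 767777777777777777777777777777777777777777777677667777777777777777777777777777777777
62 666677777777777777777777777777777777777777777777776777777777777776677777777777777777
63 666667777777777777777777777777777777777777777777777767777766777667777777777777777767
64 767767776777777777777777777777777777777677777777777766777776777667777777777777777777
65 777776666777777777777777777777777777776776777777776666777777777767787777777777777777
66 777776677677777777777777777777777777777776677777766667777777777677899988777777777777
67 777777777767677776777777777777777777777776667777777677777777777779aaaaaa977777777777
68 77777777767767777667777777777777777777777776777777777776677777788aaaaaaaa98777777777
69 7777777777777777777777777777777777777777777677777777777677777779aaaaaaaaaa9777777777
70 777777777777777777777777777777777777777777777777777777777777769a9aaaa9aaaaa877777777
71 77777777777777777777777777777777777777767777777777777777777777aa9aaaaaaaaaa977777777
72 77777777777777777777777777777777777777777
[... 3944 characters left out ...]
777777744344444444444444444445a9aaaaaaaaaaaaa9aaa7444477777777777777777777777
118 7777777777777754444444444444444444444999aaaaaaaa99aaaaaa7455577777777777777777777777
119 777777777777777444444444444444444444499aaaaaaaaaaaaaaaaa8477777777777777777777777777
120 77777777777777755544444444444444444448a9aaa9aaaa9aaaaaaa9577777777767777777777777777
121 7777777777777777774444444444444444444899aaaaaaaa9aaaaaaaa777777777777777777777777777
122 7777777777777777775554444444444444444699aaa9aaaa9aaaaaaaa777777777777777777777777777
123 7777887777777777777774444444444444444699aaa9aaaaaaaaaaaaa877777777777777777777777777
124 7777777777777777776775555444444444444599aaaaaaaaa9aaaaaaa877777778777777777777777777
```

Run:
```python
import cv2
from h import *
s=ctrl.snapshot("scene");cv2.imwrite("pics/s9.png",s[:,:,::-1])
g=cv2.cvtColor(s,cv2.COLOR_RGB2GRAY)
print(proj("scene",[.6,.1,0]),proj("scene",[.6,.1,.011]))
for v in range(212,254):print(v," ".join("%2x"%(x//4) for x in g[v,308:356]))
```

```text
[358.27955673 241.09059036] [358.57055388 237.92956419]
212 1d 1d 1c 1c 1c 1c 1c 1c 1b 1b 1c 1d 1c 1c 1c 1c 1c 1c 1c 1c 1d 1c 1c 1c 1c 1c 1c 1c 1c 1c 1d 1c 1c 1d 1d 1c 1d 1d 1d 1c 1c 1d 1c 1c 1c 1b 1b 1c
213 1c 1c 1c 1b 1b 1c 1c 1c 1b 1c 1c 1c 1c 1c 1c 1c 1d 1d 1c 1c 1c 1c 1c 1c 1c 1c 1c 1c 1c 1c 1c 1c 1d 1d 1c 1c 1d 1d 1d 1d 1d 1d 1d 1c 1c 1c 1c 1b
214 1c 1c 1c 1c 1c 1c 1c 1c 1c 1b 1b 1c 1c 1c 1d 1d 1d 1d 1c 1b 1c 1d 1c 1c 1b 1c 1c 1c 1b 1c 1c 1c 1c 1c 1c 1c 1c 1c 1d 1c 1c 1c 1c 1d 1c 1c 1d 1c
215 1c 1c 1d 1d 1c 1c 1c 1c 1b 1c 1c 1b 1c 1c 1c 1c 1c 1c 1c 1b 1b 1c 1c 1c 1c 1c 1c 1c 1c 1c 1d 1c 1c 1c 1b 1b 1b 1b 1c 1b 1c 1c 1c 1c 1c 1d 1d 1d
216 1c 1d 1d 1c 1c 1c 1c 1b 1c 1c 1c 1c 1c 1c 1c 1c 1c 1c 1b 1b 1b 1c 1c 1d 1d 1d 1c 1c 1c 1d 1c 1c 1c 1c 1b 1c 1d 1d 1c 1c 1c 1c 1d 1d 1c 1c 1c 1c
217 1b 1c 1c 1c 1b 1c 1c 1c 1c 1c 1c 1c 1c 1c 1b 1c 1c 1c 1c 1c 1c 1c 1c 1c 1c 1c 1c 1c 1c 1c 1d 1f 20 25 28 27 25 23 23 1f 1c 1c 1d 1d 1c 1c 1c 1c
218 1c 1c 1c 1b 1b 1c 1c 1c 1c 1c 1c 1b 1c 1c 1c 1c 1d 1d 1c 1c 1c 1c 1c 1c 1c 1c 1c 1d 1e 22 23 23 23 26 27 26 25 25 24 24 20 1c 1c 1c 1c 1c 1b 1c
219 1d 1
[... 4471 characters left out ...]
 1d 1c 1d 1c 1c 1c 1c 1c 1d 1d 1d 1d 1c 1b 17 13 13 13 13 12 13 13 13 13 12 17 1b 1b 1c 1c 1c 1d 1d 1d 1d 1c
250 1d 1d 1d 1c 1d 1e 1d 1d 1d 1d 1d 1d 1c 1c 1d 1c 1c 1d 1d 1d 1d 1d 1d 1d 1d 1d 1c 1b 1b 1b 1b 1b 17 17 1b 1b 1a 1c 1d 1c 1c 1c 1c 1c 1d 1d 1d 1d
251 1d 1d 1d 1c 1d 1d 1d 1d 1e 1d 1d 1c 1c 1c 1c 1c 1d 1d 1d 1d 1d 1d 1d 1d 1d 1d 1d 1d 1d 1d 1d 1d 1c 1d 1e 1d 1d 1d 1d 1c 1c 1c 1c 1c 1d 1c 1d 1d
252 1d 1d 1d 1d 1d 1d 1d 1d 1d 1d 1d 1d 1c 1c 1d 1d 1c 1d 1c 1c 1d 1d 1d 1d 1d 1d 1d 1d 1c 1c 1c 1d 1d 1e 1d 1d 1d 1e 1d 1c 1c 1c 1c 1c 1d 1c 1d 1c
253 1d 1d 1e 1d 1c 1c 1c 1d 1d 1d 1d 1d 1c 1c 1d 1d 1d 1d 1d 1d 1c 1c 1c 1c 1d 1d 1d 1d 1d 1d 1d 1d 1c 1c 1d 1c 1d 1d 1c 1c 1c 1c 1d 1c 1d 1d 1d 1d
```

Run:
```python
from h import *
import pickle
c=pickle.load(open("w8.pkl","rb"));im=cv2.imread("pics/w8.png")
m=(cv2.cvtColor(im,cv2.COLOR_BGR2GRAY)<50).astype(np.uint8);m[236:]=0
n,l,s,cc=cv2.connectedComponentsWithStats(m)
i=1+np.argmax([s[k,4] if 330<cc[k][0]<375 else 0 for k in range(1,n)])
pts=np.argwhere(l==i)[:,::-1].astype(np.float32)
r=cv2.minAreaRect(pts);print(s[i],r)
b=cv2.boxPoints(r);o=b[np.argsort(b[:,1])];f=o[:2].mean(0);nr=o[2:].mean(0)
F=back("",*f,.0205,c);N=back("",*nr,.0155,c);d=(F-N)[:2]
print("far",F,"near",N,np.linalg.norm(d),np.degrees(np.arctan2(d[1],d[0])))
for z in(.012,.019):
    A=back("",313,83,z,c);B=back("",366,74,z,c);print(z,A,B,np.linalg.norm(A-B),(A+B)/2)
# scene check of pin bosses
for z in(.012,.019):print(back("scene",343.5,219.8,z),back("scene",346.5,242.5,z))
print(-c["R"].T@c["t"])
```

```text
[ 338  140   28   87 1568] ((352.3515625, 182.88644409179688), (86.17073822021484, 18.965492248535156), 82.40535736083984)
far [5.98918196e-01 4.60364052e-04 2.05000000e-02] near [ 0.618193   -0.11601032  0.0155    ] 0.11805481369797151 99.39674605792345
0.012 [0.55704142 0.06815425 0.012     ] [0.62085205 0.07809309 0.012     ] 0.06458000569142304 [0.58894674 0.07312367 0.012     ]
0.019 [0.55717493 0.06752071 0.019     ] [0.61980348 0.07727544 0.019     ] 0.06338366631369348 [0.5884892  0.07239808 0.019     ]
[0.5522627  0.06524975 0.012     ] [0.61520839 0.07469327 0.012     ]
[0.55827177 0.06530807 0.019     ] [0.62064803 0.07466616 0.019     ]
[0.5642484  0.03395509 0.3898694 ]
```

```bash
cat >> h.py <<'E'
def tool(yawy,ty=0):return down(yawy)*Ro.from_rotvec([0,np.radians(ty),0])
E
python3 - <<'E'
from h import *
R=tool(9.2,2);z=R.as_matrix()[:,2];H=np.array([.6035,-.027,.0115]);L=(-.027-H[2])/z[2];p=H+L*z
print(p,L);plan(p-.06*z,R,8);print("then 0.06")
E
```

```text
[ 0.60328505 -0.02567285 -0.027     ] 0.03852346745550463
[0.0013,0.0057,0.0226,-0.03,0.28,-1.17],[0.0011,0.0057,0.0226,-0.03,0.28,-1.17],[0.0008,0.0057,0.0226,-0.03,0.28,-1.17],[0.0006,0.0057,0.0226,-0.03,0.28,-1.17],[0.0004,0.0057,0.0226,-0.03,0.28,-1.17],[0.0002,0.0057,0.0226,-0.03,0.28,-1.17],[-0.0001,0.0057,0.0226,-0.03,0.28,-1.17],[-0.0003,0.0057,0.0226,-0.03,0.28,-1.17],
then 0.06
```

Emit:
{"api": "arm_command", "payload": {
  "moves": [
    [0.0013, 0.0057, 0.0226, 0, 0.28, -1.17],
    [0.0011, 0.0057, 0.0226, 0, 0.28, -1.17],
    [0.0008, 0.0057, 0.0226, 0, 0.28, -1.17],
    [0.0006, 0.0057, 0.0226, 0, 0.28, -1.17],
    [0.0004, 0.0057, 0.0226, 0, 0.28, -1.17],
    [0, 0.0057, 0.0226, 0, 0.28, -1.17],
    [0, 0.0057, 0.0226, 0, 0.28, -1.17],
    [-0.0003, 0.0057, 0.0226, 0, 0.28, -1.17],
    [0, 0, 0, 0, 0, 0],
    [0, 0, 0, 0, 0, 0]
  ]
}}

```text
time_s: 18.8
eef_pos: [0.6028, -0.0281, 0.0347]
orientation: [0.648, 0.761, 0.01, -0.015]
contact_force: [-1.2, -1.0, 1.1]
gripper_width: 0.0557
grip_force: 0.0
```

Run:
```python
from h import *
st();plan([.6033,-.0257,-.027],tool(9.2,2),6)
```

```text
t 18.8 p [ 0.6028 -0.0281  0.0347] yawy 9.16 z [-0.01   0.034 -0.999] F [-1.2 -1.   1.1] T [-0.04 -0.04 -0.07] w 0.0557 gf 0.0 q [ 0.24  0.45 -0.31  1.67  0.12  1.05  0.06]
[0,0.0002,0.0103,-0.04,-0.01,-0.01],[0,0.0002,0.0103,-0.04,-0.01,-0.01],[0,0.0002,0.0103,-0.04,-0.01,-0.01],[0,0.0002,0.0103,-0.04,-0.01,-0.01],[0,0.0002,0.0103,-0.04,-0.01,-0.01],[0,0.0001,0.0103,-0.04,-0.01,-0.01],
```

Emit:
{"api": "arm_command", "payload": {
  "moves": [
    [0, 0, 0.0103, 0, 0, 0],
    [0, 0, 0.0103, 0, 0, 0],
    [0, 0, 0.0103, 0, 0, 0],
    [0, 0, 0.0103, 0, 0, 0],
    [0, 0, 0.0103, 0, 0, 0],
    [0, 0, 0.0095, 0, 0, 0],
    [0, 0, 0, 0, 0, 0]
  ]
}}

```text
time_s: 19.5
eef_pos: [0.6018, -0.0258, -0.0281]
orientation: [0.648, 0.761, 0.009, -0.016]
contact_force: [-0.5, -0.1, -0.0]
gripper_width: 0.0553
grip_force: 0.0
```

Emit:
{"api": "arm_command", "payload": {
  "moves": [
    [0, 0, 0, 0, 0, 0],
    [0, 0, 0, 0, 0, 0],
    [0, 0, 0, 0, 0, 0],
    [0, 0, 0, 0, 0, 0],
    [0, 0, 0, 0, 0, 0],
    [0, 0, 0, 0, 0, 0]
  ],
  "fingers": -1,
  "grip_force": 110
}}

```text
time_s: 20.1
eef_pos: [0.6039, -0.0259, -0.0254]
orientation: [0.648, 0.761, 0.011, -0.014]
contact_force: [-0.6, 1.3, 7.2]
gripper_width: 0.0209
grip_force: 108.4
```

Run:
```python
from h import *
st()
```

```text
t 20.1 p [ 0.6039 -0.0259 -0.0254] yawy 9.19 z [-0.008  0.034 -0.999] F [-0.6  1.3  7.2] T [ 0.02 -0.05 -0.04] w 0.0209 gf 108.39897751808167 q [ 0.23  0.53 -0.3   1.71  0.14  0.94  0.04]
```

Emit:
{"api": "arm_command", "payload": {
  "moves": [
    [0, 0, -0.015, 0, 0, 0],
    [0, 0, -0.03, 0, 0, 0],
    [0, 0, -0.035, 0, 0, 0],
    [0, 0, -0.035, 0, 0, 0],
    [0, 0, -0.035, 0, 0, 0],
    [0, 0, -0.035, 0, 0, 0],
    [0, 0, -0.035, 0, 0, 0],
    [0, 0, 0, 0, 0, 0]
  ]
}}

```text
time_s: 20.9
eef_pos: [0.6072, -0.0336, 0.1997]
orientation: [0.648, 0.761, 0.012, -0.012]
contact_force: [0.9, -0.1, -2.2]
gripper_width: 0.021
grip_force: 108.5
```

Run:
```python
from h import *
st();plan([.408,-.3225,.195],down(6),12)
```

```text
t 20.9 p [ 0.6072 -0.0336  0.1997] yawy 9.18 z [-0.002  0.034 -0.999] F [ 0.9 -0.1 -2.2] T [-0.1  -0.08 -0.08] w 0.021 gf 108.46483826637268 q [ 0.26  0.32 -0.33  1.49  0.07  1.35  0.1 ]
[-0.0211,-0.0202,-0.0004,0.01,-0.16,0.27],[-0.0212,-0.0201,-0.0003,0.01,-0.16,0.27],[-0.0213,-0.02,-0.0003,0.01,-0.16,0.27],[-0.0214,-0.0199,-0.0002,0.01,-0.16,0.27],[-0.0215,-0.0198,-0.0001,0.01,-0.16,0.27],[-0.0216,-0.0197,-0.0001,0.01,-0.16,0.27],[-0.0217,-0.0196,-0,0.01,-0.16,0.27],[-0.0218,-0.0195,0.0001,0.01,-0.16,0.27],[-0.0219,-0.0194,0.0001,0.01,-0.16,0.27],[-0.0219,-0.0193,0.0002,0.01,-0.16,0.27],
[-0.022,-0.0192,0.0003,0.01,-0.16,0.27],[-0.0221,-0.0191,0.0003,0.01,-0.16,0.27],
```

Emit:
{"api": "arm_command", "payload": {
  "moves": [
    [-0.0211, -0.0202, 0, 0, -0.16, 0.27],
    [-0.0212, -0.0201, 0, 0, -0.16, 0.27],
    [-0.0213, -0.02, 0, 0, -0.16, 0.27],
    [-0.0214, -0.0199, 0, 0, -0.16, 0.27],
    [-0.0215, -0.0198, 0, 0, -0.16, 0.27],
    [-0.0216, -0.0197, 0, 0, -0.16, 0.27],
    [-0.0217, -0.0196, 0, 0, -0.16, 0.27],
    [-0.0218, -0.0195, 0, 0, -0.16, 0.27],
    [-0.0219, -0.0194, 0, 0, -0.16, 0.27],
    [-0.0219, -0.0193, 0, 0, -0.16, 0.27],
    [-0.022, -0.0192, 0, 0, -0.16, 0.27],
    [-0.0221, -0.0191, 0, 0, -0.16, 0.27]
  ]
}}

```text
time_s: 22.1
eef_pos: [0.4048, -0.3227, 0.1891]
orientation: [0.669, 0.743, -0.001, -0.003]
contact_force: [0.0, -1.2, -2.1]
gripper_width: 0.0213
grip_force: 108.4
```

Emit:
{"api": "arm_command", "payload": {
  "moves": [
    [0, 0, 0, 0, 0, 0],
    [0, 0, 0, 0, 0, 0],
    [0, 0, 0, 0, 0, 0]
  ]
}}

```text
time_s: 22.4
eef_pos: [0.4066, -0.3211, 0.1892]
orientation: [0.669, 0.743, -0.001, -0.003]
contact_force: [0.7, 0.2, -1.8]
gripper_width: 0.021
grip_force: 108.5
```

Run:
```python
from h import *
import pickle
st();c=ctrl.camera_info("wrist");w=ctrl.snapshot("wrist")[:,:,::-1].copy();cv2.imwrite("pics/w10.png",w)
s=ctrl.read_state();pickle.dump((c,s),open("w10.pkl","wb"))
ring=np.array([.4945,-.2231,.132]);print("ring px",proj("",ring,c))
a=np.radians(6.1)
for k in range(4):
    b=a+k*np.pi/2;print("hole",proj("",ring+.032*np.array([np.cos(b),np.sin(b),0]),c).round(1))
p=s["eef_pos"]
R=Ro.from_quat(s["orientation"]).as_matrix();o=p+.1*R[:,0]-.033*R[:,2]
print("origin px",proj("",o,c),[proj("",o+q*R[:,1]*.032-R[:,2]*.008,c).round(1) for q in(-1,1)])
g=cv2.cvtColor(w,cv2.COLOR_BGR2GRAY)
for v in range(60,240,4):print("%3d"%v,"".join("%x"%(x//16) for x in g[v,200:560:3]))
```

```text
t 22.4 p [ 0.4066 -0.3211  0.1892] yawy 6.03 z [-0.005  0.002 -1.   ] F [ 0.7  0.2 -1.8] T [ 0.    0.01 -0.03] w 0.021 gf 108.48295569419861 q [ 0.67  0.11 -0.1   1.75  0.01  1.29  0.67]
ring px [445.98150278  88.75652173]
hole [488.8  88.7]
hole [451.4  41.4]
hole [403.2  88.8]
hole [441.  132.4]
origin px [314.35096995  43.22258345] [array([237. ,  38.7]), array([391.4,  38.7])]
 60 87777777aaaaabbcaaaaaaaaaaabaaabaa99999979767666666666c9aaaaaaaabbbbbaaaaaaaaaaaa975569aaaaaa99aaaaaaaaaaccbaccccccccccc
 64 77777777aaaaaaababbaaaa7baaaabaaa999a99999999996666668c9aaaaaaaaaaaaaaaaaaaaaaa6422234554aaaaaaaaaaaaaaaac3333cccccccccc
 68 777777779aaaaaaaaaaaaaab8bbaaabbb99999999aaaaa9999a96c5baaaaaaaaaaaaaaaaaaaaa5222222222444aaaaaaaaaaaaaaa73433cccccccccc
 72 777777778aaaaaabaaaaaaaaaaabbbaaa9999999a9999aaaaaaa58aaaaaaaaaaaaaaaaaaaaaa222222232222444aaaa9aaaaaaaaaa3338cccccccccc
 76 7777777778aaaaaaaaaaaaaaabaaabba999999999aaaaaa999996aabbbbbaaaaaaaaaaaaaba32233447a22222446aaaaaaaaaa9aaabcbcdccccccccc
 80 7777777774aaaaaaaaaaaaaaabaaaaba9a99aa999999999999a8aaaabbbbbbaaaaaa99aaaba43343324a345
[... 4208 characters left out ...]
113444444444444444444447777777778777777775554444444444444444444444444446777
220 778777787788787777777877777777701111111111111113444444444444444444477778877877777877777777744444444444444444444444444444
224 887778778887778777777777887778701111111111111114444444444444444447777777777777777777777777444444444444444444444444444441
228 777787787877777777777777788777711111111111111104444444444454444777777777777777787777777877444444444444444444444444444430
232 778778787778777787777777877777701111111111111115444444444445577777777777787877777777778876444444444444444444444444444400
236 777887877777787777777777777788811111111111111117888765678777777777777777877778877777778764444444444444444444444444444000
```

Run:
```python
from h import *
import pickle
c,s=pickle.load(open("w10.pkl","rb"));w=cv2.imread("pics/w10.png");g=cv2.cvtColor(w,cv2.COLOR_BGR2GRAY)
for v in range(0,64,3):print("%3d"%v,"".join("%x"%(x//16) for x in g[v,200:440:2]))
# holes
for (u,v) in((491,88),(443,132),(406,89)):
    q=g[v-11:v+12,u-11:u+12];m=(q<104);ys,xs=np.nonzero(m);print((u,v),m.sum(),u-11+xs.mean(),v-11+ys.mean(),xs.min()+u-11,xs.max()+u-11,ys.min()+v-11,ys.max()+v-11)
print("handle edge rows",g[194:214,318])
```

```text
0 77776667677777767777779a85444444455555554555555558ab87777777777776777777777778777777777777777abccccccccd988acccccccccccc
  3 766767677677777777679a7444444444444455555555555555579c777777777777777777777778777777777777759acccccccccccccccccccccccccc
  6 6677777666677777777a8444444444445455555555555555555557a9777777777777777777777777778777777756abcccccccccccccccccccccccccc
  9 77777776766677777996444444444444555555555555555555555559b87777777777777777777787777877777758abcccccccccccccccccccccccccc
 12 77777767777777779a887654444444555555555555555555555555557a877777777777777777777777777777755abccccbbbcccccccccccccccccccb
 15 777777777777779aaaaaaaaa9544445555555555555555555655555556a87777777777777777776777777777756abaaaabaaaaabccccccccccba6556
 18 7767766777769aaaaaaaaaaaaa955555555555555555555555555555556a877777777777777777777777777755aaaaaaabaaaaaaaccccccb6578aaaa
 21 77677677677aaaaaaaaaaaaaaaaa55555555555555555556555556555556a87778777777777777777777777659aaaaaaabaaaaaaaabcb7689aaaaaaa
 24 77777777778aaaaaaaaaaaaaaaaaa65555555555556565565655555655556a777778777777777777777777447aaaaaaabb
[... 1244 characters left out ...]
dcabeedcbdeebbbaaaaaaaaaaaaa
 57 77777777777aaaaaabdcabbaaccaaaaaa7aaaabbaaaaabaabb7679676666666666666666666666666bc99aaaaaacbddbdcddddbbbbaaaaaaaaaaaaaa
 60 877777777779aaaaaaabcbaaaaaaaaaaaa6aaaaaabaaaaaaaa9999999979776766766666666666666cc5aaaaaaaaaaacbabbbabaaaaaaaaaaaaaaaaa
 63 777777777777aaaaaaaaaaaaaaaaaaaaaa9aaaaaaaabaaaaaa999a9a999999999999976666666665cc6abbbaaaaaaaaaaaaaaaaaaaaaaaabbaabaaa8
(491, 88) 196 490.44897959183675 87.83673469387755 483 498 80 95
(443, 132) 170 442.6764705882353 131.68235294117648 436 450 125 138
(406, 89) 178 405.2752808988764 88.93258426966293 398 412 81 96
handle edge rows [172 172 173 172 172 174 174 175 173 146  17  22  20  24  25  20  24  20
  17  21]
```

Run:
```python
from h import *
import pickle
c,s=pickle.load(open("w10.pkl","rb"));R=Ro.from_quat(s["orientation"]).as_matrix();p=s["eef_pos"]
B=lambda u,v,z:back("",u,v,z,c)
zt=p[2]+.041
l,r=B(239,35,zt),B(394,35,zt);o=(l+r)/2
h=[B(490.4,87.8,.132),B(405.3,88.9,.132),B(442.7,131.7,.132)];rc=(h[0]+h[1])/2
ang=lambda d:np.degrees(np.arctan2(d[1],d[0]))
print("pins",np.linalg.norm(r-l),ang(r-l),"o",o,"ring",rc,np.linalg.norm(h[0]-h[1]),ang(h[0]-h[1]),np.linalg.norm(h[2]-rc),ang(rc-h[2])-90)
ot=R.T@(o-p);print("origin in tool",ot)
for a in(6.4,):
    Rn=down(a);t=rc-Rn.apply([ot[0],ot[1],0]);t[2]=.189;print("TCP target",t);plan(t,Rn,6)
```

```text
pins 0.06415591575995713 5.988770692857489 o [ 0.39712158 -0.22023628  0.23028687] ring [ 0.49578466 -0.22267674  0.132     ] 0.06351209957572167 6.7364261998668065 0.0317310754974492 5.975278316525561
origin in tool [ 0.10144271  0.00090897 -0.04076463]
TCP target [ 0.50618907 -0.32358857  0.189     ]
[-0.0022,0.0164,-0,-0.05,-0.02,-0.06],[-0.0022,0.0164,-0,-0.05,-0.02,-0.06],[-0.0022,0.0164,-0,-0.05,-0.02,-0.06],[-0.0022,0.0164,0,-0.05,-0.02,-0.06],[-0.0022,0.0164,0,-0.05,-0.02,-0.06],[-0.0022,0.0164,0,-0.05,-0.02,-0.06],
```

Emit:
{"api": "arm_command", "payload": {
  "moves": [
    [-0.0022, 0.0164, 0, 0, 0, -0.06],
    [-0.0022, 0.0164, 0, 0, 0, -0.06],
    [-0.0022, 0.0164, 0, 0, 0, -0.06],
    [-0.0022, 0.0164, 0, 0, 0, -0.06],
    [-0.0022, 0.0164, 0, 0, 0, -0.06],
    [-0.0022, 0.0164, 0, 0, 0, -0.06],
    [0, 0, 0.02, 0, 0, 0],
    [0, 0, 0.02, 0, 0, 0],
    [0, 0, 0.02, 0, 0, 0],
    [0, 0, 0.01, 0, 0, 0],
    [0, 0, 0, 0, 0, 0],
    [0, 0, 0, 0, 0, 0]
  ]
}}

```text
time_s: 23.65
eef_pos: [0.5056, -0.3246, 0.1196]
orientation: [0.667, 0.745, -0.001, -0.002]
contact_force: [-0.4, -0.2, -1.8]
gripper_width: 0.0208
grip_force: 108.5
```

Run:
```python
from h import *
st();plan([.5062,-.3236,.113],down(6.4),2)
```

```text
t 23.65 p [ 0.5056 -0.3246  0.1196] yawy 6.34 z [-0.005  0.001 -1.   ] F [-0.4 -0.2 -1.8] T [ 0.02 -0.04  0.04] w 0.0208 gf 108.53170037269592 q [ 0.6   0.34 -0.13  1.62  0.05  1.19  0.57]
[0.0005,0.0004,0.0033,-0.12,-0.04,-0.03],[0.0005,0.0004,0.0033,-0.12,-0.04,-0.03],
```

Emit:
{"api": "arm_command", "payload": {
  "moves": [
    [0.001, 0.0007, 0.003, -0.25, 0, 0],
    [0, 0, 0.004, 0, 0, 0],
    [0, 0, 0.002, 0, 0, 0],
    [0, 0, 0, 0, 0, 0]
  ]
}}

```text
time_s: 24.05
eef_pos: [0.5054, -0.3236, 0.1096]
orientation: [0.667, 0.745, 0.0, -0.001]
contact_force: [-0.4, 0.1, -2.4]
gripper_width: 0.0208
grip_force: 108.5
```

Emit:
{"api": "arm_command", "payload": {
  "moves": [
    [0, 0, 0.002, 0, 0, 0],
    [0, 0, 0.002, 0, 0, 0],
    [0, 0, 0, 0, 0, 0]
  ]
}}

```text
time_s: 24.35
eef_pos: [0.5056, -0.3233, 0.1055]
orientation: [0.667, 0.745, 0.0, -0.001]
contact_force: [-0.0, 1.2, -2.6]
gripper_width: 0.021
grip_force: 108.6
```

Run:
```python
from h import *
st()
```

```text
t 24.35 p [ 0.5056 -0.3233  0.1055] yawy 6.33 z [-0.001  0.002 -1.   ] F [-0.   1.2 -2.6] T [ 0.24 -0.1  -0.  ] w 0.021 gf 108.61193418502808 q [ 0.6   0.35 -0.13  1.64  0.05  1.16  0.57]
```

No resistance yet; continue down gently.

Emit:
{"api": "arm_command", "payload": {
  "moves": [
    [0, 0, 0.002, 0, 0, 0],
    [0, 0, 0.001, 0, 0, 0],
    [0, 0, 0, 0, 0, 0]
  ]
}}

```text
time_s: 24.65
eef_pos: [0.5057, -0.3234, 0.1027]
orientation: [0.667, 0.745, 0.001, -0.001]
contact_force: [0.2, 1.9, -0.5]
gripper_width: 0.0209
grip_force: 108.7
```

Emit:
{"api": "arm_command", "payload": {
  "moves": [
    [0, 0, 0.002, 0, 0, 0],
    [0, 0, 0, 0, 0, 0]
  ]
}}

```text
time_s: 24.85
eef_pos: [0.5057, -0.3234, 0.1007]
orientation: [0.667, 0.745, 0.001, -0.001]
contact_force: [0.5, 2.6, -0.7]
gripper_width: 0.0208
grip_force: 108.7
```

Run:
```python
from h import *
st()
```

```text
t 24.85 p [ 0.5057 -0.3234  0.1007] yawy 6.33 z [-0.001  0.002 -1.   ] F [ 0.5  2.6 -0.7] T [ 0.8  -0.05 -0.  ] w 0.0208 gf 108.71235966682434 q [ 0.6   0.35 -0.13  1.64  0.05  1.15  0.57]
```

Emit:
{"api": "arm_command", "payload": {
  "moves": [
    [0.0008, 0, 0.0015, 0, 0, 0],
    [0, 0, 0.0015, 0, 0, 0],
    [0, 0, 0, 0, 0, 0]
  ]
}}

```text
time_s: 25.15
eef_pos: [0.5057, -0.3233, 0.0984]
orientation: [0.667, 0.745, 0.0, -0.001]
contact_force: [-1.0, 1.0, 3.9]
gripper_width: 0.0209
grip_force: 109.4
```

Run:
```python
from h import *
st()
```

```text
t 25.15 p [ 0.5057 -0.3233  0.0984] yawy 6.3 z [-0.     0.001 -1.   ] F [-1.   1.   3.9] T [0.61 0.26 0.1 ] w 0.0209 gf 109.37551975250244 q [ 0.6   0.36 -0.13  1.65  0.05  1.14  0.57]
```

Emit:
{"api": "arm_command", "payload": {
  "moves": [
    [0.0003, -0.0071, 0, 0, 0, 4],
    [0.0003, -0.0071, 0, 0, 0, 4],
    [0.0003, -0.0071, 0, 0, 0, 4],
    [0.0003, -0.0071, 0, 0, 0, 4],
    [0, 0, 0, 0, 0, 0]
  ]
}}

```text
time_s: 25.65
eef_pos: [0.4774, -0.3224, 0.0986]
orientation: [0.765, 0.644, 0.0, 0.0]
contact_force: [2.3, -1.6, 2.1]
gripper_width: 0.0208
grip_force: 109.0
```

```bash
cat >> h.py <<'E'
def rc():
    s=ctrl.read_state();print("centre",(s["eef_pos"]+Ro.from_quat(s["orientation"]).apply([.1014,.0009,0])).round(4));st()
E
python3 - <<'E'
from h import *
rc()
E
```

```text
centre [ 0.4956 -0.2227  0.0986]
t 25.65 p [ 0.4774 -0.3224  0.0986] yawy -9.78 z [ 0.001  0.001 -1.   ] F [ 2.3 -1.6  2.1] T [ 0.08 -0.42  0.02] w 0.0208 gf 109.01742339134216 q [ 0.59  0.3  -0.09  1.72  0.03  1.12  0.32]
```

Emit:
{"api": "arm_command", "payload": {
  "moves": [
    [0.0003, -0.0071, 0, 0, 0, 4],
    [0.0003, -0.0071, 0, 0, 0, 4],
    [0.0003, -0.0071, 0, 0, 0, 4],
    [0.0003, -0.0071, 0, 0, 0, 4],
    [0.0003, -0.0071, 0, 0, 0, 4],
    [0.0003, -0.0071, 0, 0, 0, 4],
    [0.0003, -0.0071, 0, 0, 0, 4],
    [0.0003, -0.0071, 0, 0, 0, 4],
    [0.0003, -0.0071, 0, 0, 0, 4],
    [0, 0, 0, 0, 0, 0]
  ]
}}

```text
time_s: 26.65
eef_pos: [0.4222, -0.2932, 0.0987]
orientation: [0.926, 0.377, 0.0, 0.0]
contact_force: [1.7, -2.6, 0.8]
gripper_width: 0.0208
grip_force: 108.9
```

Run:
```python
from h import *
rc()
```

```text
centre [ 0.4953 -0.223   0.0987]
t 26.65 p [ 0.4222 -0.2932  0.0987] yawy -45.68 z [ 0.001 -0.    -1.   ] F [ 1.7 -2.6  0.8] T [-0.32 -0.57 -0.09] w 0.0208 gf 108.87793779373169 q [ 0.54  0.17 -0.02  1.88  0.    1.09 -0.28]
```

Emit:
{"api": "arm_command", "payload": {
  "moves": [
    [0.0001, -0.0035, 0, 0, 0, 2],
    [0.0001, -0.0035, 0, 0, 0, 2],
    [0.0001, -0.0035, 0, 0, 0, 2],
    [0, 0, 0, 0, 0, 0]
  ]
}}

```text
time_s: 27.05
eef_pos: [0.4153, -0.2853, 0.0987]
orientation: [0.944, 0.329, 0.0, -0.0]
contact_force: [0.8, -2.6, 4.0]
gripper_width: 0.021
grip_force: 109.4
```

Emit:
{"api": "arm_command", "payload": {
  "moves": [
    [0.0001, -0.0035, 0, 0, 0, 2],
    [0, 0, 0, 0, 0, 0]
  ]
}}

```text
time_s: 27.25
eef_pos: [0.4132, -0.2824, 0.0986]
orientation: [0.95, 0.312, 0.0, -0.0]
contact_force: [-0.0, -3.4, 5.3]
gripper_width: 0.0212
grip_force: 109.5
```

Run:
```python
from h import *
rc()
```

```text
centre [ 0.4953 -0.2229  0.0987]
t 27.25 p [ 0.4132 -0.2824  0.0986] yawy -53.58 z [ 0.  0. -1.] F [-0.  -3.4  5.3] T [-0.75 -0.19  0.01] w 0.0212 gf 109.53176379203796 q [ 0.52  0.15 -0.01  1.91  0.    1.09 -0.43]
```

Emit:
{"api": "arm_command", "payload": {
  "moves": [
    [0.0001, -0.0035, 0, 0, 0, 2],
    [0, 0, 0, 0, 0, 0]
  ]
}}

```text
time_s: 27.45
eef_pos: [0.4116, -0.2801, 0.0987]
orientation: [0.955, 0.296, 0.0, 0.001]
contact_force: [1.7, -6.5, 3.8]
gripper_width: 0.021
grip_force: 109.4
```

Emit:
{"api": "arm_command", "payload": {
  "moves": [
    [0, -0.0027, 0, 0, 0, 1.5],
    [0, 0, 0, 0, 0, 0]
  ]
}}

```text
time_s: 27.65
eef_pos: [0.4109, -0.2791, 0.099]
orientation: [0.959, 0.284, 0.001, 0.002]
contact_force: [6.4, -12.1, -0.2]
gripper_width: 0.021
grip_force: 109.4
```

Run:
```python
from h import *
rc()
s=ctrl.snapshot("top");cv2.imwrite("pics/t11.png",s[:,:,::-1]);g=cv2.cvtColor(s,cv2.COLOR_RGB2GRAY)
for v in range(205,280,2):print(v,"".join("%x"%(x//16) for x in g[v,410:495]))
```

```text
centre [ 0.4964 -0.2246  0.0991]
t 27.65 p [ 0.4109 -0.2791  0.099 ] yawy -56.98 z [ 0.003 -0.003 -1.   ] F [  6.4 -12.1  -0.2] T [-2.61 -1.48  1.18] w 0.021 gf 109.3964159488678 q [ 0.52  0.13 -0.01  1.92  0.    1.08 -0.49]
205 cbbbbbbbbbbbbccbbcbbbbbbbbbbbbbbbbbbbbbbbbbbbbbbbbbbbbbbbbbbbbbbbbbb74444444445777777
207 bbbbbbbbcbbcccbbbbbbbbbbbbbbbbbbbbbbbbbbbbbbbbbbbbbbbbbbbbbbbcbbbbbb84444444445767677
209 bbbcccbbbbbbbbcbcbbbbbbbbbabbbbbbbbbbbbbbbbbbbbbbbbbbbbbbbbbbbbbbbba64554544457777777
211 bbbbbbbbbbcbbbcbbbbbbbbbb83446bbbbbbbbbbbbbbbbbbbbbbabbbbbbbbbbbbbb964444444457777777
213 cbcbbbbbbbbcbbb989abbbbbb84446abbb9888778999babbbbbbbbba8bbbccbbbbb964444444445777777
215 cbbbbbbbbbba889abbbbbbbbbcb86789aa999aaaaaaaa99869abbb544459abbbbcb954444444445777777
217 ccbbbbbba99889bbabbbbbbb87799aa9aaa9a99aaa99aa99aaa98974457bbabbbbb844444444457776777
219 bbbbbba99989ababbbbbba878aa999aaa9a99a99aaa999aaaa999999abbbbbba9bb854444444457776777
221 bbbba99999abbabbbbba77999aaaaaaaa9a999a98aa999a9999aaa99a9abbbbbb99644444444457777777
223 bbba999989babbbbbb878aaa9a9996568a99999999a99999999aaa9aa9988
[... 1844 characters left out ...]
88778acb9abbcbbbbbbbcb749bbbbbabbbb83445699a9a999999a99964444444444444
267 77777777778888888887668abba8abbbbbbcb85bbbbbbbbbbba754467899999aa98412223444444444443
269 777777777777788888877789667abbba9abca55bbbbbbbbbbaa987777668aa98312222222234444444432
271 777777777777777777877798566655589abbb99a7777778ba976444444458962222222222222466666422
273 7777777777777777777778966666668999998666555534564444544444444322222222222222212222222
275 7777777777777777777779866666579999999999999777874444444444444432222222222222222222222
277 7777777777777777777789766666789999999999998778954444444444444444322222222222222222222
279 7777777777777777777788666666799999999999897779744445444444444444445554322222222222222
```

Run:
```python
from h import *
g=cv2.cvtColor(cv2.imread("pics/t11.png"),cv2.COLOR_BGR2GRAY)
for v in range(254,273):print(v,*["%3d"%x for x in g[v,440:460]])
c=np.array([.4945,-.2231])
A=lambda u,v,z:np.degrees(np.arctan2(*(back("top",u,v,z)[:2]-c)[::-1]))%360
print(A(449,259.5,.132),A(448,267.5,.125),A(447.5,268,.125))
```

```text
254 137 153 162 159 163 161 158 160 158 160 159 152 158 161 159 154 155 158 155 156
255 117 129 153 162 163 161 161 161 162 160 160 157 156 162 157 156 162 162 157 156
256 163 141 122 147 155 158 160 157 160 162 159 154 155 163 162 159 157 163 162 159
257 163 161 157 142 129 140 154 154 159 158 158 157 160 164 164 161 159 161 160 164
258 161 158 161 164 161 136 124 131 142 132 147 150 149 153 152 151 150 143 125 123
259 162 161 159 162 160 159 163 165 149  58  74 124 123 119 122 119 109 108 124 152
260 137 151 158 163 160 160 163 164 147  60 112 167 167 164 162 157 163 164 166 153
261 120 115 140 148 152 155 163 165 146  50 118 167 162 161 159 159 160 164 161 162
262 187 155 123 117 123 145 158 158 141  71 135 158 160 159 162 157 158 155 156 150
263 189 168 157 194 187 160 139 120 104 107 114 134 136 144 141 134 130 128 111 118
264 190 187 187 187 180 192 192 133  91 128 132 130 133 132 130 124 119 121 132 159
265 191 187 185 188 190 194 188 126  66 157 188 187 189 187 185 173 188 185 185 177
266 190 185 185 189 189 193 184 123  69 159 182 183 187 188 187 183 183 184 184 185
267 186 187 188 188 188 193 188 129  87 187 181 181 183 187 182 183 185 187 185 184
268 173 183 182 184 189 192 183 119  86 188 180 181 185 183 183 183 185 184 184 183
269 181 162 145 168 190 192 171  82  88 182 180 180 185 182 181 181 179 180 178 173
270 176 182 187 181 168 177 136  87 109 168 154 173 177 174 161 156 147 159 140 117
271  95 129 157 162 179 177 177 148 158 174 124 122 125 125 123 114 137 184 174 145
272 119 149 135 129 106 124 161 156 155 160 159 158 161 159 140 116 126 109  70  65
169.81737581660838 171.2306277223808 170.34554242485362
```

Emit:
{"api": "arm_command", "payload": {
  "moves": [
    [0, -0.0018, 0, 0, 0, 1],
    [0, 0, 0, 0, 0, 0],
    [0, 0, 0, 0, 0, 0]
  ]
}}

```text
time_s: 28.0
eef_pos: [0.4105, -0.2784, 0.0993]
orientation: [0.961, 0.277, 0.001, 0.003]
contact_force: [8.2, -16.2, -1.4]
gripper_width: 0.0208
grip_force: 109.9
```

Emit:
{"api": "arm_command", "payload": {
  "moves": [
    [0, 0.003, 0, 0, 0, -1.5],
    [0, 0.003, 0, 0, 0, -1.5],
    [0, 0.003, 0, 0, 0, -1.5],
    [0, 0, 0, 0, 0, 0]
  ]
}}

```text
time_s: 28.4
eef_pos: [0.4128, -0.2822, 0.0981]
orientation: [0.95, 0.313, -0.001, -0.002]
contact_force: [-3.4, 0.7, 8.1]
gripper_width: 0.0207
grip_force: 110.2
```

Run:
```python
from h import *
rc()
```

```text
centre [ 0.4949 -0.2226  0.0981]
t 28.4 p [ 0.4128 -0.2822  0.0981] yawy -53.48 z [-0.002  0.003 -1.   ] F [-3.4  0.7  8.1] T [ 0.36  0.49 -0.04] w 0.0207 gf 110.24182677268982 q [ 0.52  0.15 -0.01  1.91  0.    1.09 -0.43]
```

Emit:
{"api": "arm_command", "payload": {
  "moves": [
    [0, 0, -0.003, 0, 0, 0],
    [0, 0, -0.003, 0, 0, 0],
    [0, 0, -0.004, 0, 0, 0],
    [0, 0, -0.004, 0, 0, 0],
    [0, 0, -0.005, 0, 0, 0],
    [0, 0, -0.01, 0, 0, 0],
    [0, 0, -0.02, 0, 0, 0],
    [0, 0, -0.025, 0, 0, 0],
    [0, 0, -0.025, 0, 0, 0],
    [0, 0, 0, 0, 0, 0]
  ]
}}

```text
time_s: 29.4
eef_pos: [0.415, -0.2835, 0.2012]
orientation: [0.95, 0.312, 0.002, 0.001]
contact_force: [0.3, -0.6, -1.9]
gripper_width: 0.0209
grip_force: 109.1
```

Run:
```python
from h import *
st();plan([.59,-.02,.197],tool(9.2,2),12)
```

```text
t 29.4 p [ 0.415  -0.2835  0.2012] yawy -53.68 z [ 0.005 -0.001 -1.   ] F [ 0.3 -0.6 -1.9] T [-0.04 -0.01 -0.03] w 0.0209 gf 109.12531971931458 q [ 0.52  0.06 -0.01  1.78 -0.    1.3  -0.43]
[0.0248,-0.0091,0.0004,0.12,0.15,-5.24],[0.0255,-0.0068,0.0005,0.12,0.15,-5.24],[0.026,-0.0044,0.0005,0.12,0.15,-5.24],[0.0263,-0.002,0.0006,0.12,0.15,-5.24],[0.0263,0.0004,0.0007,0.12,0.15,-5.24],[0.0262,0.0028,0.0008,0.12,0.15,-5.24],[0.0258,0.0052,0.0008,0.12,0.15,-5.24],[0.0252,0.0075,0.0009,0.12,0.15,-5.24],[0.0245,0.0098,0.0009,0.12,0.15,-5.24],[0.0235,0.012,0.001,0.12,0.15,-5.24],
[0.0223,0.0141,0.001,0.12,0.15,-5.24],[0.0209,0.0161,0.001,0.12,0.15,-5.24],
```

Emit:
{"api": "arm_command", "payload": {
  "moves": [
    [0.0248, -0.0091, 0, 0.12, 0.15, -5.24],
    [0.0255, -0.0068, 0, 0.12, 0.15, -5.24],
    [0.026, -0.0044, 0, 0.12, 0.15, -5.24],
    [0.0263, -0.002, 0, 0.12, 0.15, -5.24],
    [0.0263, 0, 0, 0.12, 0.15, -5.24],
    [0.0262, 0.0028, 0, 0.12, 0.15, -5.24],
    [0.0258, 0.0052, 0, 0.12, 0.15, -5.24],
    [0.0252, 0.0075, 0, 0.12, 0.15, -5.24],
    [0.0245, 0.0098, 0, 0.12, 0.15, -5.24],
    [0.0235, 0.012, 0, 0.12, 0.15, -5.24],
    [0.0223, 0.0141, 0, 0.12, 0.15, -5.24],
    [0.0209, 0.0161, 0, 0.12, 0.15, -5.24]
  ]
}}

```text
time_s: 30.6
eef_pos: [0.5882, -0.0179, 0.2013]
orientation: [0.647, 0.763, 0.011, -0.017]
contact_force: [-0.0, 0.1, -2.3]
gripper_width: 0.021
grip_force: 109.0
```

Run:
```python
from h import *
st();plan([.595,-.026,-.012],tool(9.2,2),8)
EOF=0
s=ctrl.snapshot("top");cv2.imwrite("pics/t12.png",s[:,:,::-1]);g=cv2.cvtColor(s,cv2.COLOR_RGB2GRAY)
for v in range(254,273):print(v,*["%3d"%x for x in g[v,440:460]])
```

```text
t 30.6 p [ 0.5882 -0.0179  0.2013] yawy 9.43 z [-0.013  0.039 -0.999] F [-0.   0.1 -2.3] T [-0.09 -0.05 -0.07] w 0.021 gf 108.98476123809814 q [ 0.23  0.28 -0.3   1.53  0.04  1.35  0.09]
[-0.0022,0.0008,0.0266,-0.04,-0.04,0.03],[-0.0022,0.0008,0.0266,-0.04,-0.04,0.03],[-0.0022,0.0008,0.0266,-0.04,-0.04,0.03],[-0.0021,0.0008,0.0266,-0.04,-0.04,0.03],[-0.0021,0.0008,0.0266,-0.04,-0.04,0.03],[-0.0021,0.0007,0.0266,-0.04,-0.04,0.03],[-0.0021,0.0007,0.0266,-0.04,-0.04,0.03],[-0.0021,0.0007,0.0266,-0.04,-0.04,0.03],
254 129 129 129 125 121 124 120 122 116 117 117 112 115 113 109 108 109 105 106 104
255 130 125 125 129 121 124 120 123 117 114 117 114 113 113 113 112 112 108 109 102
256 128 127 128 126 125 121 119 120 121 119 115 117 115 112 111 110 112 107 106 104
257 126 128 127 125 125 124 122 120 118 119 116 114 115 112 114 113 107 110 106 103
258 131 129 128 127 126 120 121 121 122 117 119 112 114 116 112 114 114 109 109 106
259 127 128 125 125 122 124 122 123 117 119 115 121 118 113 116 110 111 111 109 103
260 128 128 129 126 127 124 124 120 119 120 114 115 118 113 114 112 111 106 110 
[... 311 characters left out ...]
 118 115 111 115 106 108 108
265 132 128 131 129 125 126 126 124 119 121 120 119 117 115 115 112 113 113 111 108
266 133 129 129 127 128 127 126 122 124 121 122 119 115 116 117 115 112 111 111 112
267 132 130 131 127 129 128 122 121 123 122 121 119 119 116 115 117 114 112 111 108
268 135 130 129 128 127 125 126 124 122 123 118 116 117 120 119 115 113 114 111 109
269 132 131 128 130 128 129 125 125 123 121 122 121 117 119 116 113 115 112 112 111
270 131 131 130 129 128 128 128 122 123 121 122 120 121 115 114 118 113 114 112 112
271 133 130 130 129 129 129 128 125 123 120 121 121 121 119 119 117 116 111 113 112
272 134 133 131 128 130 127 123 125 127 124 124 121 119 114 116 115 117 111 113 110
```

Emit:
{"api": "arm_command", "payload": {
  "moves": [
    [-0.0022, 0.0008, 0.0266, 0, 0, 0],
    [-0.0022, 0.0008, 0.0266, 0, 0, 0],
    [-0.0022, 0.0008, 0.0266, 0, 0, 0],
    [-0.0021, 0.0008, 0.0266, 0, 0, 0],
    [-0.0021, 0.0008, 0.0266, 0, 0, 0],
    [-0.0021, 0.0007, 0.0266, 0, 0, 0],
    [-0.0021, 0.0007, 0.0266, 0, 0, 0],
    [-0.0021, 0.0007, 0.0266, 0, 0, 0],
    [0, 0, 0, 0, 0, 0],
    [0, 0, 0.005, 0, 0, 0],
    [0, 0, 0, 0, 0, 0]
  ]
}}

```text
time_s: 31.75
eef_pos: [0.5948, -0.0263, -0.0157]
orientation: [0.648, 0.761, 0.011, -0.016]
contact_force: [-0.1, -0.4, -2.3]
gripper_width: 0.021
grip_force: 108.9
```

Emit:
{"api": "arm_command", "payload": {
  "moves": [
    [0, 0, 0.004, 0, 0, 0],
    [0, 0, 0.002, 0, 0, 0],
    [0, 0, 0, 0, 0, 0]
  ]
}}

```text
time_s: 32.05
eef_pos: [0.5942, -0.0261, -0.0224]
orientation: [0.648, 0.761, 0.011, -0.017]
contact_force: [0.2, -1.2, -1.8]
gripper_width: 0.0211
grip_force: 108.9
```

Run:
```python
from h import *
st()
```

```text
t 32.05 p [ 0.5942 -0.0261 -0.0224] yawy 9.21 z [-0.011  0.038 -0.999] F [ 0.2 -1.2 -1.8] T [-0.08 -0.01 -0.01] w 0.0211 gf 108.88371706008911 q [ 0.21  0.51 -0.28  1.73  0.12  0.93  0.06]
```

~3 mm above rest; down 2 mm more, open, and withdraw.

Emit:
{"api": "arm_command", "payload": {
  "moves": [
    [0, 0, 0.002, 0, 0, 0],
    [0, 0, 0, 0, 0, 0]
  ]
}}

```text
time_s: 32.25
eef_pos: [0.594, -0.026, -0.0247]
orientation: [0.648, 0.761, 0.011, -0.017]
contact_force: [-0.0, -0.1, -2.6]
gripper_width: 0.021
grip_force: 108.9
```

Emit:
{"api": "arm_command", "payload": {
  "moves": [
    [0, 0, 0, 0, 0, 0],
    [0, 0, 0, 0, 0, 0],
    [0, 0, 0, 0, 0, 0],
    [0, 0, 0, 0, 0, 0],
    [0, 0, -0.02, 0, 0, 0],
    [0, 0, -0.035, 0, 0, 0],
    [0, 0, -0.04, 0, 0, 0],
    [0, 0, -0.04, 0, 0, 0],
    [0, 0.03, -0.03, 0, 0, 0],
    [0, 0, -0.03, 0, 0, 0],
    [0, 0, 0, 0, 0, 0]
  ],
  "fingers": 0.3
}}

```text
time_s: 33.35
eef_pos: [0.6286, -0.0286, 0.1748]
orientation: [0.648, 0.761, 0.013, -0.014]
contact_force: [-0.5, 0.8, -0.2]
gripper_width: 0.0559
grip_force: 0.0
```

Run:
```python
from h import *
st();c=ctrl.camera_info("wrist");w=ctrl.snapshot("wrist");g=cv2.cvtColor(w,cv2.COLOR_RGB2GRAY)
m=(g<50).astype(np.uint8);m[236:]=0
n,l,s,cc=cv2.connectedComponentsWithStats(m)
for i in range(1,n):
    if s[i,4]>400:
        r=cv2.minAreaRect(np.argwhere(l==i)[:,::-1].astype(np.float32));b=cv2.boxPoints(r);o=b[np.argsort(b[:,1])]
        F=back("",*o[:2].mean(0),.0205,c);N=back("",*o[2:].mean(0),.0155,c);print(r,F,N,np.linalg.norm(F-N))
for nme,n in(("scene","s13"),("top","t13")):
    cv2.imwrite(f"pics/{n}.png",ctrl.snapshot(nme)[:,:,::-1])
a=cv2.imread("pics/s13.png");b=cv2.imread("pics/scene0.png")
# index lines / unchanged bystanders: differences scene0 vs now near each
for k,(u,v,h) in dict(hopper=(318,312,45),bowl=(250,145,18),cutter=(321,166,16),knife=(412,240,60)).items():
    print(k,np.abs(a[v-h:v+h,u-h:u+h].astype(int)-b[v-h:v+h,u-h:u+h]).mean())
for z,n in((.132,"ring"),(.125,"lip")):
    for rr in(.046,.0575):
        X=np.array([.4948+rr*np.cos(np.radians(171)),-.2229+rr*np.sin(np.radians(171)),z]);print(n,rr,proj("scene",X),proj("top",X))
ga=cv2.cvtColor(a,cv2.COLOR_BGR2GRAY)
for v in range(136,152):print(v,*["%3d"%x for x in ga[v,204:236]])
```

```text
t 33.35 p [ 0.6286 -0.0286  0.1748] yawy 9.21 z [-0.005  0.038 -0.999] F [-0.5  0.8 -0.2] T [-0.05 -0.05  0.05] w 0.0559 gf 0.0 q [ 0.22  0.38 -0.29  1.46  0.07  1.32  0.09]
((271.0224609375, 4.448877811431885), (6.392014980316162, 122.2472915649414), 87.1375961303711) [0.5548202  0.14688927 0.0205    ] [0.55488822 0.14288422 0.0155    ] 0.006406641725998191
((288.19268798828125, 193.54754638671875), (83.56295776367188, 20.659072875976562), 87.91743469238281) [5.91073687e-01 3.29452860e-04 2.05000000e-02] [ 0.60826489 -0.10073423  0.0155    ] 0.10263725642506664
hopper 3.8682716049382715
bowl 4.026748971193416
cutter 2.8623046875
knife 7.848495370370371
ring 0.046 [221.06256883 141.76106499] [449.21135032 261.12934271]
ring 0.0575 [223.02978157 138.54468534] [448.80531719 266.93956298]
lip 0.046 [221.56829907 144.19344483] [448.19770341 261.22272669]
lip 0.0575 [223.52200983 140.97485776] [447.79265569 266.97903541]
136 117 115 115 112 114 114 114 116 117 116 115 113 116 116 116 116 116 116 114 114 115 115 114 120 141 147 144 142 139 140 141 140
137 116 116 113 113 113 114 115 116 11
[... 1241 characters left out ...]
 152 151 152 154 150 154 140  97  62  56
147 149 137 120 108  90  79 117 146 151 150 152 152 153 153 153 154 153 152 152 152 151 151 152 151 154 154 152 152 149 144 152 158
148 148 133 120 111  89  90 129 151 153 152 149 152 152 154 153 153 152 150 150 150 150 150 154 154 155 153 152 152 153 153 163 174
149 152 144 135 121 123 140 151 157 155 154 152 154 155 156 156 153 151 150 152 151 152 145 130 114 111 137 155 152 152 152 154 163
150 150 149 149 146 148 147 139 135 127 120 115 112 108 114 132 150 153 153 151 151 143 129 113  94  77 105 141 152 151 150 151 141
151 151 151 154 149 134 123 120 117 111 106  99  92  87  83  92 101 123 148 153 151 137 120 114  93  73 106 141 151 150 151 151 148
```

```bash
python3 -c "
from plant import ctrl
print(ctrl.sign_off())"
```

```text
the job is handed in; nothing more can be done
None
```

I turned the clamping ring home with both spanner pins in its holes: the index lines still met after I took the spanner off. I laid the spanner on the bench, left the four other objects untouched, and handed the job in at about 33 s. The sign-off returned no verdict, and I did not take a final close-up of the spanner lying flat.

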